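# Pack a circuit board in the test jig and hold it down on its probes

## Task

In the test jig, slide the circuit board against the long rail beside its white sockets, then take the thinner white spacer and stand it fully down on the deck in the gap along the board's opposite side, at the half where the gap is wide enough (by the low rail piece, not the terminal block), and let it go. Then press the board down by its heatsink until it sits flush on its seats, and finish still holding it pressed: do not let go. Leave the thicker spacer, remote control, screwdriver and jar where they are.

Things in the scene. Friction and masses are not known exactly. Their poses are not given: they have to be found in the camera images.
- fixture: The test jig, fixed: a grey box 190 (its x) x 240 (its y) mm with a black deck 50 mm above the bench. Origin: centre of its underside; z up. On the deck: the long rail on the -x side, four seats 4 mm high for the board's corners, end stops (12 mm high) with inner faces at y = -62.5 and +62.5 mm, x -42 to -18; the packing side is +x, with the low rail piece on one half and the terminal block on the other.
- rail_face (a point): Middle of the top inner edge of the jig's long aluminium rail (16 x 150 x 12 mm high, along the jig's y), at x = -46, z = 62 mm in the jig's frame. With the board against this rail the board's origin is at jig x = -4 mm. Axes as the jig's.
- probes (a point): Middle of the six brass sprung probes, level with their tips 8 mm above the deck, at x = -4, z = 58 mm in the jig's frame. They bear the loose board. Pressing the board 4 mm down from here on to its seats takes about 8 N in all; they lift it again if it is let go. Axes as the jig's.
- board: Green circuit board, loose, 84 (its x) x 120 (its y) x 3 mm, 0.13 kg, on the probe tips, axes about as the jig's. Origin: centre of underside (jig z 58 mm, 54 when flush); z up. At its middle a firmly fixed heatsink 30 x 30 mm, top 15 mm above the underside: pinch or push it to slide the board, press on it. White sockets and capacitors up to 12 mm high along its -x edge. Starts 3 to 6 mm off the long rail.
- slim_rail: Low aluminium rail piece of the packing side, 12 (x) x 60 (y) x 12 mm high, fixed on the deck at jig x = 56, y = +32 or -32 mm (varies), axes as the jig's. Origin: centre of its underside, at deck height. Inner face at its x = -6 mm. With the board against the long rail the gap here is 12 mm (x -18 to -6 in this frame): the spacer fits, its middle at x = -12.
- terminal_block: Light grey terminal block with six screws, 24 (x) x 60 (y) x 18 mm high, fixed on the other half of the packing side at jig x = 56 mm. Origin: centre of its underside, at deck height. It stands further into the gap: with the board against the long rail only 6 mm is left beside it, too narrow for the spacer.
- spacer: The thinner white spacer, 10 (its x, the thickness) x 36 (its y) x 50 mm high, 30 g, lower long edges chamfered 2 mm. Origin: centre of its underside; z up. It starts standing on edge in the narrower slot of the wooden block, top 60 mm above the bench and 30 mm out of the block.
- thick_spacer: The thicker white spacer, 20 x 36 x 50 mm, in the other slot of the block. Too thick for the jig; leave it. Origin: centre of its underside.
- rack: Dark wooden block, fixed, 56 (x) x 130 (y) x 30 mm high, with two slots 20 mm deep in line along its y: the thinner spacer's at y = -33 mm, the thicker one's at y = +33 mm, about 1 mm play round each spacer. Origin: centre of its underside.
- remote: Black remote control, 200 x 48 x 18 mm, lying on the bench: leave it. Origin: centre of its underside.
- screwdriver: Screwdriver, 190 mm long, lying on the bench: leave it.
- jar: Small jar, 52 mm across, 60 mm high: leave it. Origin: centre of its underside.

How it is judged:
By the outcome, as a careful person would: the job done as asked, in the order asked, and still so for the second after the job is handed in, while the arm keeps its last pose, push and grip.
It also fails if it takes over 61 s, if anything falls off the work surface, if the arm or the gripper's body presses on something with over 40 N, if the wrist force passes 120 N, or if a joint passes its speed limit or range.

## Robot

A 7-joint arm with a two-finger parallel gripper is mounted at the origin on the work surface. World frame = base frame: x ahead of the robot, y to its left, z up, the work surface at z = 0. Lengths are in m, angles in rad, forces in N, time in s.
With the tool pointing down it reaches from about 0.35 to 0.9 m from the base axis. Payload 8.1 kg.
Tool frame: the origin (TCP) lies at the very end of the fingers, on their centre line; the grasp point (between the pads) lies 19 mm behind it (arm.grip_point_offset is the distance from the TCP to the grasp point, in m); z points along the fingers, y is the line along which they close (so a half turn about z gives the same grasp; the last joint's range is limited). The gripper opens to 92 mm and grips with 3 to 60 N. Pads are 19 mm wide; open, the fingers measure 130 mm over their backs; the gripper's body (75 mm by 190 mm) begins 47 mm behind the grasp point.
Start: joints at [-1.328, 0.434, 0.025, 1.573, -0.012, 1.134, -0.075], TCP at [0.212, 0.588, 0.187] pointing down, gripper open.
Joint ranges: [-2.62, 2.62], [-0.44, 2.09], [-1.27, 1.32], [0.08, 2.57], [-1.32, 4.46], [0.12, 2], [-2.74, 2.74]. Speed limits (rad/s): [2.22, 2.22, 3.01, 3.01, 3.14, 3.14, 3.14].

## Interface

Orientations are given as a unit quaternion [w, x, y, z].
In Python, from station import arm gives the robot as it stands.
- The arm moves only by the tool arm_command, never from a script. Its argument "series" is a list of rows, each an object of numbers: "dx", "dy", "dz": the shift along the tool's x, y, z in m; "rx", "ry", "rz": the turn, a rotation vector about the tool's x, y, z in degrees; "grip": the opening, from 0 (shut) to 1 (fully open). In form: [{"dx": .., "dy": .., "dz": .., "rx": .., "ry": .., "rz": .., "grip": ..}, ...]. A call has 1 to 12 rows; each row shifts and turns the commanded pose from where the row before left it, along the tool's axes as they then stand; what a row does not reach is not made up. A row lasts 1/8 s, in which the tool goes at most 62.5 mm and 10.7 degrees, less where a joint would pass 70% of its speed; a pose out of reach is approached as far as the arm can. A call is refused whole if a number of a shift passes 0.0625 or a number of a turn 10.7, either way. A call with a gripper value outside its range is refused whole. The fingers move at their own pace and stop on an object; "grip_force" is the grip in N (left out, the last holds). Time passes only in rows, so rows that do not move let the fingers close. It gives the time, the measured TCP pose, the force, the opening and the grip force at its end, in the units of the state.
- arm.sense(): the state, without advancing time (a new reading comes with each control period).
- arm.grab_frame(name): name is "side" or "top" or "wrist"; returns the picture (420x560x3 uint8, red, green, blue); there is no depth.
- arm.camera_params(name): a dict with "intrinsics" (3x3 intrinsics, pixels), "extrinsics" (4x4, takes a point from camera to world coordinates). Camera axes: x right, y down, z forward; pixel columns grow to the right and rows downward; lengths in m; the calibration is good to about 2 mm. A picture is of the moment at which its call begins: read the wrist's pose just before it. camera_params takes no time and is no camera call; for the wrist camera it gives the pose at the moment of the call.
- arm.close_job(): hands the job in; it is judged then, once.
The state is a dict: "t": time; "joint_pos": joint angles; "joint_velocities": joint speeds; "tau": joint torques, N m; "eef_pos": TCP position; "ee_rot": TCP orientation; "contact_force": force on the tool from outside, world axes, zero at the start; "moment": the same for the moment, N m; "gripper_width": finger opening in m; "grasp_force": force on a finger pad.
Only numpy, scipy, OpenCV 4.12 (cv2) and the standard library are available. Lean on these libraries where they do the work, as an engineer would, in place of code of your own. Each camera call takes 0.05 s, during which the arm holds its last target. There are 200 camera calls.

## Working session

There is one attempt and no reset: what is moved stays moved. The work goes in short steps, Python scripts to look and compute and a tool call to move; the robot and the scene stay as the last step left them, time stands still between calls to the robot, and variables do not carry over. Pictures are saved under pics/ and viewed, at most 10 in all, crops included, and the job is handed in when it is done.

Besides the shell and the picture viewer there is one more tool, called by a JSON object that holds its "name" and its "arguments", one argument or row to a line. arm_command: Moves the arm, as the interface text tells. Its arguments: {"type":"object","properties":{"series":{"type":"array"},"grip_force":{"type":"number"}},"required":["series"]}

```bash
mkdir -p pics; ls
python3 - <<'E'
from station import arm
import cv2,numpy as np
s=arm.sense();print(s)
for n in("side","top"):
    f=arm.grab_frame(n);cv2.imwrite(f"pics/{n}0.png",f[:,:,::-1]);p=arm.camera_params(n);print(n,np.round(p["intrinsics"],1).tolist(),np.round(p["extrinsics"],4).tolist())
E
```

```text
pics
{'t': 0.0, 'joint_pos': array([-1.32756783,  0.43523458,  0.02494264,  1.57409348, -0.0115775 ,
        1.13399648, -0.07509975]), 'joint_velocities': array([ 7.04329474e-04, -3.00566737e-04, -4.14958165e-07,  1.56715013e-04,
        5.68440328e-04, -9.81612397e-04, -1.01981488e-03]), 'tau': array([ 9.32301518e-04, -6.67851591e+01,  9.85271707e-01, -3.14454675e+01,
       -6.05682191e-02,  4.30976506e-02,  1.53391925e-04]), 'eef_pos': array([0.21171565, 0.58743872, 0.18623887]), 'ee_rot': array([-6.11678852e-05,  1.72069805e-01,  9.85084439e-01, -7.91331275e-04]), 'contact_force': array([ 1.13735959,  0.72899297, -0.25364211]), 'moment': array([ 0.02704463,  0.03881812, -0.00567675]), 'grasp_force': 0.0, 'gripper_width': 0.0917089744536649}
side [[381.6, 0.0, 281.6], [0.0, 381.6, 216.7], [0.0, 0.0, 1.0]] [[-0.8147, -0.2818, 0.5068, 0.1699], [-0.5795, 0.4269, -0.6942, 0.6008], [-0.0207, -0.8593, -0.5111, 0.5429], [0.0, 0.0, 0.0, 1.0]]
top [[427.8, 0.0, 279.5], [0.0, 427.8, 213.1], [0.0, 0.0, 1.0]] [[-0.0025, -0.9969, 0.0784, 0.554], [-1.0, 0.0023, -0.0028, -0.0272], [0.0026, -0.0784, -0.9969, 1.2414], [0.0, 0.0, 0.0, 1.0]]
```

View pics/top0.png

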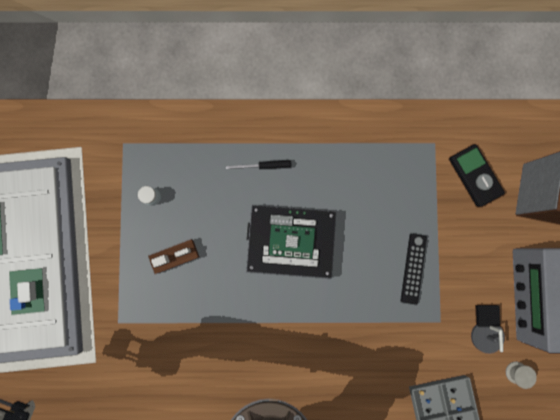

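View pics/side0.png

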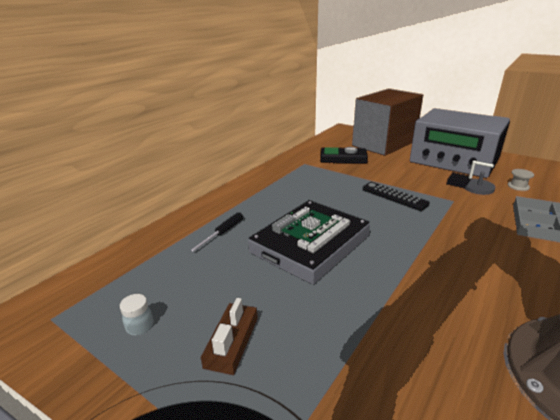

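The top view shows the jig around (292,241). Its long rail with sockets is on the near side, the terminal block is at about (281,219) and the low rail at about (305,222). The rack is at (174,256), with the thin spacer at (181,252) and the thick one at (160,261).

```bash
cat > h.py <<'E'
import numpy as np,cv2
from scipy.spatial.transform import Rotation as R
from station import arm
def rot(s): q=s["ee_rot"]; return R.from_quat([q[1],q[2],q[3],q[0]])
def ray(p,px,z):
    K,E=p["intrinsics"],p["extrinsics"]; px=np.atleast_2d(px).astype(float)
    d=np.c_[(px[:,0]-K[0][2])/K[0][0],(px[:,1]-K[1][2])/K[1][1],np.ones(len(px))]@np.array(E)[:3,:3].T
    c=np.array(E)[:3,3]; return c+d*((z-c[2])/d[:,2])[:,None]
def proj(p,X):
    E=np.linalg.inv(p["extrinsics"]);c=np.atleast_2d(X)@E[:3,:3].T+E[:3,3];u=c@np.array(p["intrinsics"]).T;return u[:,:2]/u[:,2:]
def delta(target,yaw=None):
    """tool-frame shift to world target; rz (deg) so tool y (closing) lies along world angle yaw (deg)"""
    s=arm.sense();r=rot(s);m=r.as_matrix()
    out=[np.round(1000*(m.T@(np.array(target)-s["eef_pos"])),1)]
    if yaw is not None:
        a=np.degrees(np.arctan2(m[1,1],m[0,1])); e=(yaw-a+90)%180-90; out.append(round(-e,2))
    return out
E
python3 - <<'E'
from h import *
f=arm.grab_frame("top");p=arm.camera_params("top")
hsv=cv2.cvtColor(f,cv2.COLOR_RGB2HSV)
print(ray(p,[[292,241]],.05),ray(p,[[181,252],[160,261]],.06),ray(p,[[174,256]],.03))
b=(f.max(2)<40).astype(np.uint8);b[:200]=0;b[285:]=0;b[:,:240]=0;b[:,345:]=0
c=max(cv2.findContours(cv2.morphologyEx(b,cv2.MORPH_CLOSE,np.ones((5,5))),0,2)[0],key=cv2.contourArea)
r=cv2.minAreaRect(c);print(r,ray(p,cv2.boxPoints(r),.05).round(4))
print(arm.camera_params("wrist"),delta([.5,-.03,.3],0))
E
```

```text
[[ 0.57000223 -0.064983    0.05      ]] [[0.54044577 0.24063672 0.06      ]
 [0.5159934  0.29784685 0.06      ]] [[0.52892894 0.26696714 0.03      ]]
((291.544189453125, 241.3641815185547), (81.99696350097656, 64.05406951904297), 3.9724960327148438) [[ 0.489   0.0559  0.05  ]
 [ 0.6664  0.044   0.05  ]
 [ 0.6499 -0.1846  0.05  ]
 [ 0.4728 -0.1701  0.05  ]]
{'intrinsics': array([[306.05138511,   0.        , 283.36335296],
       [  0.        , 306.05138511, 211.91616642],
       [  0.        ,   0.        ,   1.        ]]), 'extrinsics': array([[ 0.33821473,  0.90668307,  0.25206469,  0.14365811],
       [ 0.94106632, -0.32522131, -0.09287235,  0.61356401],
       [-0.00222898,  0.26862039, -0.96324354,  0.38427153],
       [ 0.        ,  0.        ,  0.        ,  1.        ]])} [array([-480.6, -483.4, -112.9]), np.float64(70.18)]
```

{"name": "arm_command", "arguments": {
  "series": [
    {"dx": -0.05, "dy": -0.027},
    {"dx": -0.05, "dy": -0.027},
    {"dx": -0.05, "dy": -0.027},
    {"dx": -0.05, "dy": -0.027},
    {"dx": -0.05, "dy": -0.027},
    {"dx": -0.05, "dy": -0.027},
    {"dx": -0.05, "dy": -0.027},
    {"dx": -0.05, "dy": -0.027, "rz": 7},
    {"rz": 10},
    {"rz": 10},
    {"rz": 10},
    {"rz": 10}
  ]
}}

```text
invalid input at $.series[0]: expected keys dx, dy, dz, rx, ry, rz, grip
```

Run:
```python
from h import *
s=arm.sense();print(s["eef_pos"],s["joint_pos"].round(2),s["t"],rot(s).as_matrix().round(3).tolist())
p=arm.camera_params("wrist");f=arm.grab_frame("wrist");cv2.imwrite("pics/w1.png",f[:,:,::-1]);np.save("w1.npy",f);np.savez("p1.npz",**p)
print(delta([.57,-.05,.18],-4), delta([.57,-.05,.18]))
```

```text
[0.21171911 0.5875818  0.18643857] [-1.33  0.44  0.02  1.57 -0.01  1.13 -0.08] 0.15 [[-0.941, 0.339, -0.0], [0.339, 0.941, -0.001], [-0.0, -0.001, -1.0]]
[array([-553.2, -478.5,    7. ]), np.float64(74.19)] [array([-553.2, -478.5,    7. ])]
```

View pics/w1.png

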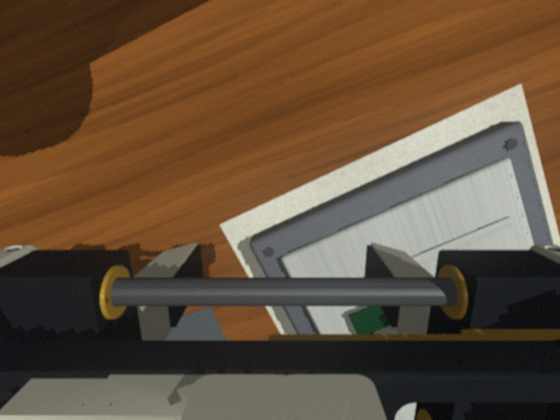

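The call was refused because every key is needed. The wrist camera sees the tool's +x side, ahead of the fingers.

{"name": "arm_command", "arguments": {
  "series": [
    {"dx": -0.051, "dy": -0.0273, "dz": 0, "rx": 0, "ry": 0, "rz": 0, "grip": 1},
    {"dx": -0.051, "dy": -0.0273, "dz": 0, "rx": 0, "ry": 0, "rz": 0, "grip": 1},
    {"dx": -0.051, "dy": -0.0273, "dz": 0, "rx": 0, "ry": 0, "rz": 0, "grip": 1},
    {"dx": -0.051, "dy": -0.0273, "dz": 0, "rx": 0, "ry": 0, "rz": 0, "grip": 1},
    {"dx": -0.051, "dy": -0.0273, "dz": 0, "rx": 0, "ry": 0, "rz": 0, "grip": 1},
    {"dx": -0.051, "dy": -0.0273, "dz": 0, "rx": 0, "ry": 0, "rz": 0, "grip": 1},
    {"dx": -0.051, "dy": -0.0273, "dz": 0, "rx": 0, "ry": 0, "rz": 0, "grip": 1},
    {"dx": -0.051, "dy": -0.0273, "dz": 0, "rx": 0, "ry": 0, "rz": 0, "grip": 1},
    {"dx": -0.051, "dy": -0.0273, "dz": 0, "rx": 0, "ry": 0, "rz": 10, "grip": 1},
    {"dx": 0, "dy": 0, "dz": 0, "rx": 0, "ry": 0, "rz": 10, "grip": 1},
    {"dx": 0, "dy": 0, "dz": 0, "rx": 0, "ry": 0, "rz": 10, "grip": 1},
    {"dx": 0, "dy": 0, "dz": 0, "rx": 0, "ry": 0, "rz": 10, "grip": 1}
  ]
}}

```text
t: 1.7
eef_pos: [0.5603, 0.201, 0.1868]
ee_rot: [-0.0, 0.501, 0.865, -0.0]
contact_force: [-1.1, 0.1, 0.4]
gripper_width: 0.0922
grasp_force: 0.0
```

```bash
cat > snap.py <<'E'
from h import *
import sys
n=sys.argv[1]
s=arm.sense();print(s["eef_pos"],s["joint_pos"].round(2),s["t"],rot(s).as_matrix().round(3).tolist())
p=arm.camera_params("wrist");f=arm.grab_frame("wrist");cv2.imwrite(f"pics/{n}.png",f[:,:,::-1]);np.savez(f"{n}.npz",f=f,**p)
E
python3 snap.py w2; python3 -c "
from h import *
print(delta([.66,-.06,.2],-4))"
```

```text
[0.56031282 0.20101462 0.18679365] [-0.68  0.39  0.35  1.67 -0.15  1.1   0.23] 1.7 [[-0.497, 0.868, -0.0], [0.868, 0.497, -0.0], [0.0, -0.0, -1.0]]
[array([-276.6,  -41.2,  -13.3]), np.float64(33.37)]
```

View pics/w2.png

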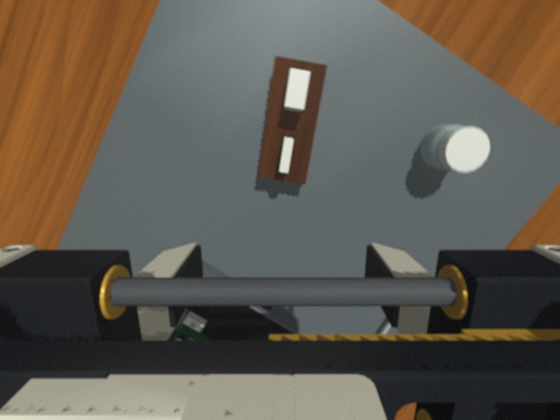

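The rack is in clear view. The thin spacer's top is at (286,155) and the thick one's at (297,88). Next I'll look at the jig.

{"name": "arm_command", "arguments": {
  "series": [
    {"dx": -0.0553, "dy": -0.0082, "dz": -0.0027, "rx": 0, "ry": 0, "rz": 0, "grip": 1},
    {"dx": -0.0553, "dy": -0.0082, "dz": -0.0027, "rx": 0, "ry": 0, "rz": 0, "grip": 1},
    {"dx": -0.0553, "dy": -0.0082, "dz": -0.0027, "rx": 0, "ry": 0, "rz": 0, "grip": 1},
    {"dx": -0.0553, "dy": -0.0082, "dz": -0.0027, "rx": 0, "ry": 0, "rz": 0, "grip": 1},
    {"dx": -0.0553, "dy": -0.0082, "dz": -0.0027, "rx": 0, "ry": 0, "rz": 3.4, "grip": 1},
    {"dx": 0, "dy": 0, "dz": 0, "rx": 0, "ry": 0, "rz": 10, "grip": 1},
    {"dx": 0, "dy": 0, "dz": 0, "rx": 0, "ry": 0, "rz": 10, "grip": 1},
    {"dx": 0, "dy": 0, "dz": 0, "rx": 0, "ry": 0, "rz": 10, "grip": 1}
  ]
}}

```text
t: 2.75
eef_pos: [0.6638, -0.0585, 0.2002]
ee_rot: [-0.0, 0.728, 0.686, -0.0]
contact_force: [-0.4, 0.8, 0.3]
gripper_width: 0.0916
grasp_force: 0.0
```

```bash
python3 snap.py w3
python3 - <<'E'
from h import *
d=np.load("w2.npz");f=d["f"]
g=cv2.cvtColor(f,cv2.COLOR_RGB2HSV)
m=((g[...,2]>190)&(g[...,1]<40)).astype(np.uint8);m[:,:250]=0;m[:,330:]=0;m[220:]=0
for c in cv2.findContours(m,0,2)[0]:
    if cv2.contourArea(c)>50:
        r=cv2.minAreaRect(c);b=ray(d,cv2.boxPoints(r),.06);print(r,b[:,:2].round(4).tolist(),"mid",b.mean(0).round(4))
        q=ray(d,c[:,0,:],.06)[:,:2]*1000;rr=cv2.minAreaRect(q.astype(np.float32));print(rr)
E
```

```text
[ 0.66381667 -0.05850192  0.20019575] [-0.33  0.53  0.55  1.47 -0.28  1.22  0.19] 2.75 [[0.059, 0.998, -0.001], [0.998, -0.059, 0.0], [0.0, -0.001, -1.0]]
((285.9999694824219, 154.5), (8.38434886932373, 34.19498825073242), 9.462321281433105) [[0.5425, 0.2232], [0.5303, 0.2564], [0.5384, 0.2594], [0.5508, 0.2263]] mid [0.5405 0.2413 0.06  ]
((540.4684448242188, 241.3380584716797), (8.813908576965332, 35.30836486816406), 20.6297664642334)
((296.79730224609375, 88.21621704101562), (19.399080276489258, 37.97616958618164), 9.462321281433105) [[0.5144, 0.2828], [0.5025, 0.3157], [0.5201, 0.3225], [0.5326, 0.2897]] mid [0.5174 0.3027 0.06  ]
((517.5143432617188, 302.7266845703125), (18.946523666381836, 35.04676818847656), 20.845027923583984)
```

View pics/w3.png

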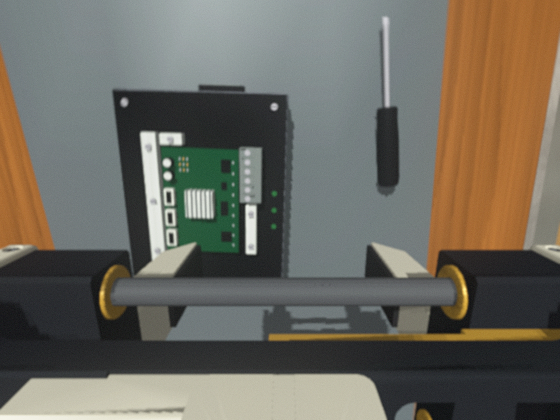

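The wrist view shows the long rail at x≈150, the board at (170–240, 148–253), the heatsink at (200,205), the terminal block at (251,175) and the slim rail at (251,230). I'll measure these by colour.

```bash
cat > meas.py <<'E'
from h import *
def rects(n,y1=265,x0=125,x1=290):
    d=np.load(n+".npz");f=d["f"];g=cv2.cvtColor(f,cv2.COLOR_RGB2HSV);o={}
    def w(m,z,name,minA=60,maxA=1e6):
        m=m.astype(np.uint8);m[y1:]=0;m[:,:x0]=0;m[:,x1:]=0;m[:85]=0
        for c in cv2.findContours(m,0,2)[0]:
            if minA<cv2.contourArea(c)<maxA:
                q=ray(d,c[:,0,:],z)[:,:2]*1000;r=cv2.minAreaRect(q.astype(np.float32))
                print(name,np.round(cv2.boundingRect(c)),"c",np.round(r[0],1),"size",np.round(r[1],1),"ang",round(r[2],1))
    gr=((g[...,0]>50)&(g[...,0]<90)&(g[...,1]>90)&(g[...,2]>40))
    w(cv2.morphologyEx(gr.astype(np.uint8),cv2.MORPH_CLOSE,np.ones((15,15))),.061,"board",1000)
    w((g[...,2]>150)&(g[...,1]<50),.062,"white62")
    w((g[...,2]>110)&(g[...,1]<60),.062,"grey62",300)
E
python3 -c "
from meas import *
rects('w3')
d=np.load('w3.npz')
print(ray(d,[[200.5,205]],.073))
print('screws',ray(d,[[124,102],[274,107]],.05))
I=cv2.cvtColor(d['f'],cv2.COLOR_RGB2GRAY)
for r in (220,230,240):print(r,I[r,135:275].tolist())
cv2.imwrite('pics/z3.png',cv2.resize(d['f'][85:265,105:305,::-1],None,fx=3.3,fy=3.3,interpolation=cv2.INTER_CUBIC))
"
```

```text
board [161 147  79 106] c [570.4 -62.2] size [122.   83.7] ang 85.1
white62 [166 228  11  18] c [ 529.4 -101.5] size [21.4 11.7] ang 81.2
white62 [165 208  11  18] c [532.  -77.4] size [20.7 11.5] ang 81.2
white62 [245 204  11  50] c [622.4 -97.5] size [60.  11.5] ang 85.2
white62 [184 190  29  29] c [566.3 -63.8] size [32.8 31.7] ang 83.5
white62 [163 188  12  18] c [534.1 -53.7] size [19.8 11.7] ang 85.8
white62 [159 133  23  12] c [545.9   9.3] size [11.4 24.4] ang 86.7
white62 [140 132  55 133] c [533.2 -61.1] size [154.4  55.5] ang 83.1
grey62 [184 188  30  31] c [566.8 -63.7] size [35.2 33.2] ang 83.9
grey62 [239 147  22 108] c [625.  -66.6] size [124.5  22.9] ang 85.5
grey62 [140 131  57 134] c [534.2 -60.9] size [155.6  58.9] ang 82.8
grey62 [226  85  64  24] c [647.   55.5] size [21.  68.2] ang 67.7
grey62 [125  85  74   7] c [545.3  59.8] size [ 5.7 75.1] ang 86.6
[[ 0.57209775 -0.0628549   0.073     ]]
screws [[0.49820066 0.04989118 0.05      ]
 [0.65872166 0.03540251 0.05      ]]
220 [46, 44, 47, 43, 49, 42, 42, 45, 47, 47, 43, 49, 84, 157, 217, 233, 231, 229, 228, 226, 2
[... 1016 characters left out ...]
, 229, 230, 228, 204, 140, 69, 40, 37, 43, 43, 42, 39, 42, 43, 42, 38, 42, 39, 41, 40, 43, 43, 42]
240 [43, 45, 41, 45, 44, 47, 45, 43, 44, 46, 46, 47, 43, 47, 92, 167, 218, 229, 228, 227, 226, 225, 226, 227, 226, 227, 230, 223, 190, 132, 106, 146, 199, 197, 131, 59, 38, 61, 122, 192, 212, 163, 110, 79, 68, 75, 74, 72, 73, 74, 69, 75, 73, 72, 73, 73, 69, 69, 69, 71, 70, 71, 71, 72, 69, 69, 69, 71, 71, 70, 68, 71, 70, 70, 73, 70, 68, 68, 68, 69, 72, 68, 69, 69, 68, 65, 55, 45, 40, 41, 43, 43, 43, 42, 39, 42, 46, 60, 68, 70, 71, 65, 61, 53, 43, 35, 37, 36, 35, 58, 133, 206, 234, 234, 232, 228, 228, 230, 229, 224, 202, 139, 62, 35, 36, 36, 39, 40, 41, 39, 43, 40, 41, 39, 38, 36, 36, 43, 37, 38]
```

View pics/z3.png

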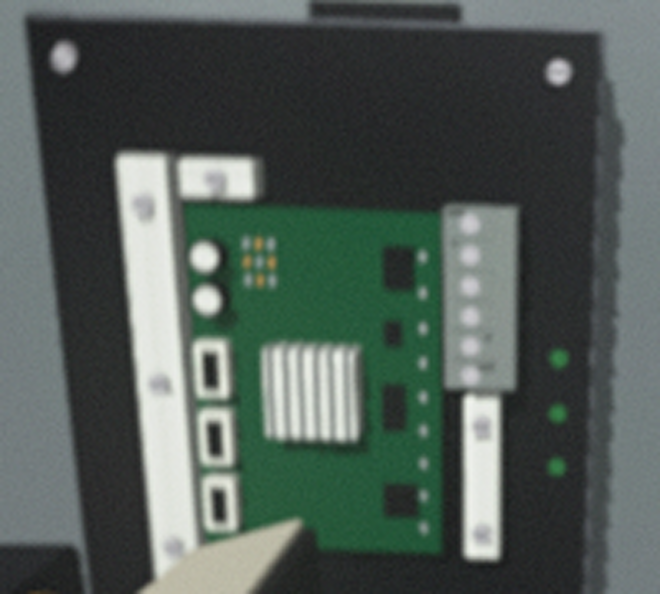

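Measured: jig yaw is about -4.8°, its origin is about (569.3, -60.9) mm, and the board is at jig x≈+1. I'll push the heatsink's +x face toward the rail with shut fingers, the closing axis along jig y.

{"name": "arm_command", "arguments": {
  "series": [
    {"dx": -0.0047, "dy": -0.0328, "dz": 0.04, "rx": 0, "ry": 0, "rz": 0, "grip": 0},
    {"dx": -0.0047, "dy": -0.0328, "dz": 0.04, "rx": 0, "ry": 0, "rz": 0, "grip": 0},
    {"dx": 0, "dy": 0, "dz": 0, "rx": 0, "ry": 0, "rz": -10.5, "grip": 0},
    {"dx": 0, "dy": 0, "dz": 0, "rx": 0, "ry": 0, "rz": -10.5, "grip": 0},
    {"dx": 0, "dy": 0, "dz": 0, "rx": 0, "ry": 0, "rz": -10.5, "grip": 0},
    {"dx": 0, "dy": 0, "dz": 0, "rx": 0, "ry": 0, "rz": -10.5, "grip": 0},
    {"dx": 0, "dy": 0, "dz": 0, "rx": 0, "ry": 0, "rz": -10.5, "grip": 0},
    {"dx": 0, "dy": 0, "dz": 0, "rx": 0, "ry": 0, "rz": -10.5, "grip": 0},
    {"dx": 0, "dy": 0, "dz": 0, "rx": 0, "ry": 0, "rz": -10.5, "grip": 0},
    {"dx": 0, "dy": 0, "dz": 0, "rx": 0, "ry": 0, "rz": -10.5, "grip": 0},
    {"dx": 0, "dy": 0, "dz": 0, "rx": 0, "ry": 0, "rz": -4.6, "grip": 0},
    {"dx": 0, "dy": 0, "dz": 0, "rx": 0, "ry": 0, "rz": 0, "grip": 0}
  ]
}}

```text
t: 4.3
eef_pos: [0.5979, -0.0641, 0.1205]
ee_rot: [0.0, 0.039, 0.999, 0.0]
contact_force: [-0.4, -0.5, 1.1]
gripper_width: 0.0003
grasp_force: 0.0
```

```bash
python3 snap.py w4
python3 - <<'E'
from h import *
print(delta([.598,-.0643,.0635],85.2))
d=np.load("w4.npz");print(cv2.imread("pics/w4.png").mean())
E
```

```text
[ 0.59789711 -0.06413719  0.12053651] [-0.07  0.46  0.13  1.72 -0.07  0.97  1.58] 4.3 [[-0.997, 0.077, 0.0], [0.077, 0.997, 0.0], [-0.0, 0.0, -1.0]]
[array([-0.1, -0.2, 57. ]), np.float64(0.24)]
121.14995890022676
```

View pics/w4.png

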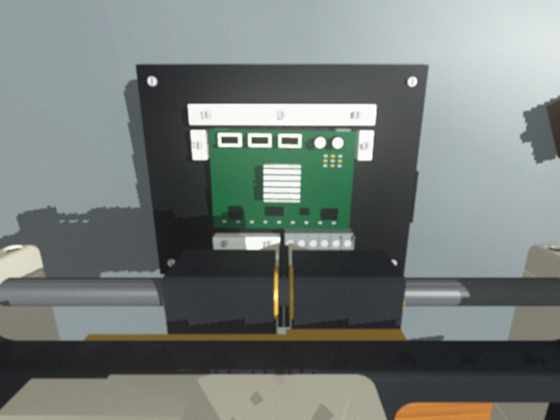

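This view shows the rail at row 115, the board at (212–355, 130–230), the heatsink at (282,183), and the slim rail and terminal block at row 241. I'll take the gap numbers from it, then descend and push.

```bash
cat > rel.py <<'E'
from h import *
def rel(n):
    d=np.load(n+".npz");f=d["f"];g=cv2.cvtColor(f,cv2.COLOR_RGB2HSV)
    def w(m,z,name,a,close=0):
        x0,y0,x1,y1=a;M=np.zeros(m.shape,np.uint8);M[y0:y1,x0:x1]=m[y0:y1,x0:x1]
        if close:M=cv2.morphologyEx(M,cv2.MORPH_CLOSE,np.ones((close,close)))
        c=max(cv2.findContours(M,0,2)[0],key=cv2.contourArea)
        q=ray(d,c[:,0,:],z)[:,:2]*1000;r=cv2.minAreaRect(q.astype(np.float32))
        print(name,cv2.boundingRect(c),"c",np.round(r[0],1),"size",np.round(r[1],1),"ang",round(r[2],2))
    wh=(g[...,2]>140)&(g[...,1]<60)
    w(wh,.062,"rail",(180,98,385,127))
    w((g[...,0]>50)&(g[...,0]<90)&(g[...,1]>90)&(g[...,2]>40),.061,"board",(190,125,380,236),21)
    w(wh,.073,"heatsink",(250,155,315,210),3)
    w(wh,.062,"slim",(200,231,277,252))
import sys;rel(sys.argv[1])
E
python3 rel.py w4
```

```text
rail (187, 103, 190, 23) c [515.9 -58. ] size [150.7  16.7] ang 85.62
board (209, 129, 146, 100) c [570.1 -62.9] size [121.2  83.9] ang 84.7
heatsink (263, 163, 39, 40) c [569.5 -62.2] size [30.5 32.2] ang 84.6
slim (213, 234, 64, 16) c [621.6 -99.7] size [56.4 14.3] ang 85.63
```

{"name": "arm_command", "arguments": {
  "series": [
    {"dx": 0, "dy": 0, "dz": 0.025, "rx": 0, "ry": 0, "rz": 0.2, "grip": 0},
    {"dx": 0, "dy": 0, "dz": 0.02, "rx": 0, "ry": 0, "rz": 0, "grip": 0},
    {"dx": 0, "dy": 0, "dz": 0.011, "rx": 0, "ry": 0, "rz": 0, "grip": 0},
    {"dx": 0, "dy": 0, "dz": 0, "rx": 0, "ry": 0, "rz": 0, "grip": 0}
  ]
}}

```text
t: 4.85
eef_pos: [0.5975, -0.064, 0.064]
ee_rot: [-0.001, 0.042, 0.999, -0.0]
contact_force: [-0.2, -0.4, 0.3]
gripper_width: 0.0004
grasp_force: 0.0
```

{"name": "arm_command", "arguments": {
  "series": [
    {"dx": 0.002, "dy": 0, "dz": 0, "rx": 0, "ry": 0, "rz": 0, "grip": 0},
    {"dx": 0.002, "dy": 0, "dz": 0, "rx": 0, "ry": 0, "rz": 0, "grip": 0},
    {"dx": 0.001, "dy": 0, "dz": 0, "rx": 0, "ry": 0, "rz": 0, "grip": 0},
    {"dx": 0, "dy": 0, "dz": 0, "rx": 0, "ry": 0, "rz": 0, "grip": 0}
  ]
}}

```text
t: 5.35
eef_pos: [0.593, -0.0637, 0.0648]
ee_rot: [0.0, 0.042, 0.999, 0.0]
contact_force: [-0.4, -1.1, 0.0]
gripper_width: 0.0002
grasp_force: 0.0
```

{"name": "arm_command", "arguments": {
  "series": [
    {"dx": 0.001, "dy": 0, "dz": 0, "rx": 0, "ry": 0, "rz": 0, "grip": 0},
    {"dx": 0, "dy": 0, "dz": 0, "rx": 0, "ry": 0, "rz": 0, "grip": 0}
  ]
}}

```text
t: 5.6
eef_pos: [0.5919, -0.0636, 0.0645]
ee_rot: [0.0, 0.042, 0.999, 0.0]
contact_force: [-0.5, -0.4, 0.1]
gripper_width: 0.0003
grasp_force: 0.0
```

{"name": "arm_command", "arguments": {
  "series": [
    {"dx": 0.001, "dy": 0, "dz": 0, "rx": 0, "ry": 0, "rz": 0, "grip": 0},
    {"dx": 0, "dy": 0, "dz": 0, "rx": 0, "ry": 0, "rz": 0, "grip": 0}
  ]
}}

```text
t: 5.85
eef_pos: [0.5909, -0.0635, 0.0645]
ee_rot: [-0.0, 0.042, 0.999, -0.0]
contact_force: [0.2, -0.5, -0.4]
gripper_width: 0.0004
grasp_force: 0.0
```

```bash
python3 snap.py w5; python3 rel.py w5
```

```text
[ 0.59088908 -0.06352027  0.0645218 ] [-0.07  0.51  0.12  1.8  -0.08  0.84  1.58] 5.85 [[-0.996, 0.084, -0.0], [0.084, 0.996, -0.0], [0.0, -0.0, -1.0]]
rail (180, 108, 205, 19) c [512.8 -56.8] size [128.6  10.8] ang 85.23
board (190, 142, 184, 94) c [559.5 -62. ] size [120.7  63.3] ang 85.24
heatsink (257, 184, 49, 26) c [561.1 -61.5] size [30.6 16.2] ang 85.24
slim (264, 244, 13, 7) c [598.9 -72.5] size [8.4 4.5] ang 84.86
```

{"name": "arm_command", "arguments": {
  "series": [
    {"dx": 0.0015, "dy": 0, "dz": 0, "rx": 0, "ry": 0, "rz": 0, "grip": 0},
    {"dx": 0.0015, "dy": 0, "dz": 0, "rx": 0, "ry": 0, "rz": 0, "grip": 0},
    {"dx": 0, "dy": 0, "dz": 0, "rx": 0, "ry": 0, "rz": 0, "grip": 0}
  ]
}}

```text
t: 6.28
eef_pos: [0.5878, -0.0633, 0.0645]
ee_rot: [-0.0, 0.042, 0.999, 0.0]
contact_force: [0.7, 0.1, 0.2]
gripper_width: 0.0006
grasp_force: 0.0
```

```bash
cat > gap.py <<'E'
from h import *
import sys
# near view: rail inner top edge vs board -x edge, world mm
p=arm.camera_params("wrist");f=arm.grab_frame("wrist");np.savez(sys.argv[1]+".npz",f=f,**p)
cv2.imwrite(f"pics/{sys.argv[1]}.png",f[:,:,::-1])
o=np.array([569.6,-62.0]);a=np.radians(-4.6);u=np.array([np.cos(a),np.sin(a)])
g=cv2.cvtColor(f,cv2.COLOR_RGB2HSV);gr=((g[...,0]>50)&(g[...,0]<90)&(g[...,1]>90)&(g[...,2]>40)).astype(np.uint8)
I=cv2.cvtColor(f,cv2.COLOR_RGB2GRAY)
v=np.array([-u[1],u[0]])
def sample(y,z,x):  # grey profile along jig x at jig y
    X=np.c_[(o+np.outer(x,u)+y*v)/1000,np.full(len(x),z)];return proj(p,X).astype(np.float32)
x=np.arange(-70,-20,.5)
for y in (-50,-38,48,53):
    px=sample(y,.061,x);G=cv2.remap(gr.astype(np.float32),px[None],None,1)[0]
    e=x[np.argmax(G>.5)] if (G>.5).any() else None
    px=sample(y,.062,x);W=cv2.remap(I,px[None],None,1)[0].astype(float)
    k=np.where((W[:-1]>=150)&(W[1:]<150))[0]
    print("y",y,"rail inner",x[k].tolist()[:4],"green from",e)
E
python3 gap.py w6
```

```text
y -50 rail inner [-45.5, -36.0, -27.5] green from -41.0
y -38 rail inner [-45.5, -36.0, -27.5] green from -41.0
y 48 rail inner [-45.5, -41.0, -27.0] green from -39.5
y 53 rail inner [-45.5, -41.0] green from -40.5
```

{"name": "arm_command", "arguments": {
  "series": [
    {"dx": 0.0015, "dy": 0, "dz": 0, "rx": 0, "ry": 0, "rz": 0, "grip": 0},
    {"dx": 0.001, "dy": 0, "dz": 0, "rx": 0, "ry": 0, "rz": 0, "grip": 0},
    {"dx": 0, "dy": 0, "dz": 0, "rx": 0, "ry": 0, "rz": 0, "grip": 0}
  ]
}}

```text
t: 6.7
eef_pos: [0.5854, -0.063, 0.0645]
ee_rot: [-0.0, 0.042, 0.999, 0.0]
contact_force: [-0.0, 0.4, 0.2]
gripper_width: 0.0008
grasp_force: 0.0
```

```bash
python3 gap.py w7
```

```text
y -50 rail inner [-45.5, -42.5, -36.0, -27.5] green from -41.0
y -38 rail inner [-45.0, -36.0, -27.5] green from -41.0
y 48 rail inner [-45.5, -41.0, -27.0] green from -40.0
y 53 rail inner [-45.5, -41.0] green from -40.0
```

View pics/w7.png

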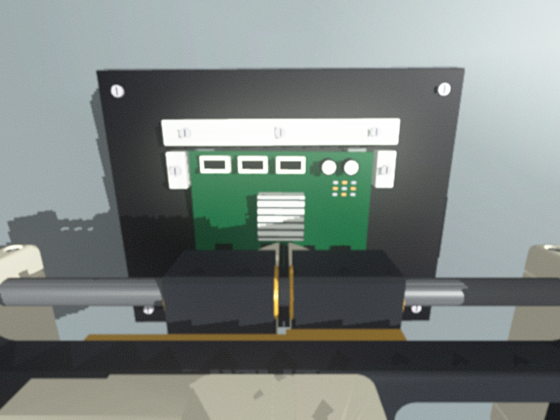

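The fingertips (row 243) are just short of the heatsink's edge (row 240). I'll go on in small steps.

{"name": "arm_command", "arguments": {
  "series": [
    {"dx": 0.001, "dy": 0, "dz": 0, "rx": 0, "ry": 0, "rz": 0, "grip": 0},
    {"dx": 0.001, "dy": 0, "dz": 0, "rx": 0, "ry": 0, "rz": 0, "grip": 0},
    {"dx": 0.001, "dy": 0, "dz": 0, "rx": 0, "ry": 0, "rz": 0, "grip": 0},
    {"dx": 0, "dy": 0, "dz": 0, "rx": 0, "ry": 0, "rz": 0, "grip": 0}
  ]
}}

```text
t: 7.25
eef_pos: [0.5824, -0.0628, 0.0645]
ee_rot: [-0.0, 0.042, 0.999, 0.0]
contact_force: [0.3, 0.3, -0.6]
gripper_width: 0.0001
grasp_force: 0.0
```

```bash
python3 gap.py w8
```

```text
y -50 rail inner [-45.0, -35.5, -27.5] green from -41.0
y -38 rail inner [-45.0, -35.5, -27.0] green from -41.0
y 48 rail inner [-45.5, -41.5, -27.0] green from -40.0
y 53 rail inner [-45.5, -41.0] green from -40.0
```

Run:
```python
from h import *
for n in("w4","w6","w7","w8"):
    d=np.load(n+".npz");f=d["f"];I=cv2.cvtColor(f,cv2.COLOR_RGB2GRAY)
    g=cv2.cvtColor(f,cv2.COLOR_RGB2HSV);gr=((g[...,0]>50)&(g[...,0]<90)&(g[...,1]>90)&(g[...,2]>40))
    out=[]
    for c in (270,278):
        col=I[150:262,c].astype(int);r=150+np.where(col>150)[0];out.append((r.min(),r.max(),[round(float(v),1) for v in 1000*ray(d,[[c,r.min()],[c,r.max()]],.073)[:,0]]))
    print(n,out)
f=np.load("w8.npz")["f"];cv2.imwrite("pics/z8.png",cv2.resize(f[140:300,190:380,::-1],None,fx=4,fy=3.7,interpolation=cv2.INTER_CUBIC))
```

```text
w4 [(np.int64(164), np.int64(245), [553.4, 622.3]), (np.int64(164), np.int64(243), [553.9, 621.0])]
w6 [(np.int64(189), np.int64(247), [552.6, 591.5]), (np.int64(151), np.int64(236), [529.5, 584.2])]
w7 [(np.int64(192), np.int64(239), [552.0, 583.5]), (np.int64(155), np.int64(239), [529.5, 583.9])]
w8 [(np.int64(150), np.int64(247), [523.1, 586.1]), (np.int64(150), np.int64(239), [523.5, 580.9])]
```

View pics/z8.png

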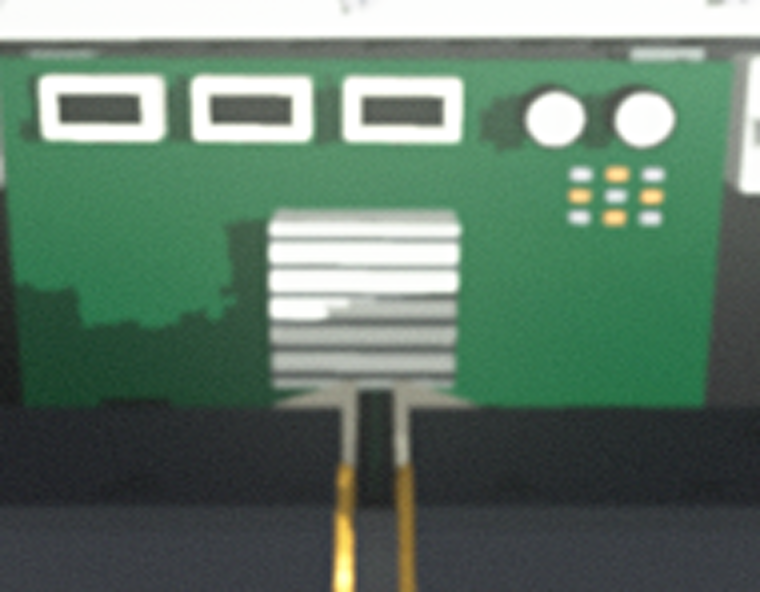

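{"name": "arm_command", "arguments": {
  "series": [
    {"dx": 0.001, "dy": 0, "dz": 0, "rx": 0, "ry": 0, "rz": 0, "grip": 0},
    {"dx": 0.001, "dy": 0, "dz": 0, "rx": 0, "ry": 0, "rz": 0, "grip": 0},
    {"dx": 0, "dy": 0, "dz": 0, "rx": 0, "ry": 0, "rz": 0, "grip": 0}
  ]
}}

```text
t: 7.68
eef_pos: [0.5804, -0.0626, 0.0645]
ee_rot: [-0.0, 0.042, 0.999, 0.0]
contact_force: [-0.1, 1.0, -0.3]
gripper_width: 0.0001
grasp_force: 0.0
```

```bash
cat > gap2.py <<'E'
from h import *
import sys
n=sys.argv[1]
if len(sys.argv)<3:
    s=arm.sense();p=arm.camera_params("wrist");f=arm.grab_frame("wrist");np.savez(n+".npz",f=f,**p);cv2.imwrite(f"pics/{n}.png",f[:,:,::-1]);print(s["t"],s["eef_pos"].round(4),s["contact_force"].round(1))
d=np.load(n+".npz");f=d["f"];I=f.astype(int)
# per column: last bright (rail) row, then first green row (g>r+15)
o=np.array([569.6,-62.0]);a=np.radians(-4.6);u=np.array([np.cos(a),np.sin(a)])
for y in (-53,-5,53):
    v=np.array([-u[1],u[0]]);c=proj(d,np.r_[(o-46*u+y*v)/1000,.062])[0];col=int(round(c[0]));r0=int(round(c[1]))
    seg=I[r0-8:r0+16,col-2:col+3].mean(1);G=seg[:,1]-seg[:,0];V=seg.max(1)
    i=np.where(V>150)[0];i=i[i<14].max() if len(i[i<14]) else -1;j=[k for k in range(i,24) if G[k]>20]
    gx=ray(d,[[col,r0-8+i+.5],[col,r0-8+(j[0] if j else np.nan)-.5]],.0615)[:,:2]*1000
    print(y,"rail x",((gx[0]-o)@u).round(1),"green x",((gx[1]-o)@u).round(1))
E
for n in w4 w7 w8; do echo $n;python3 gap2.py $n 1;done; python3 gap2.py w9
```

```text
w4
-53 rail x -44.9 green x -42.5
-5 rail x -45.1 green x -41.9
53 rail x -41.4 green x -42.2
w7
-53 rail x -45.2 green x -42.7
-5 rail x -45.1 green x -41.9
53 rail x -42.4 green x -41.8
w8
-53 rail x -45.1 green x -42.5
-5 rail x -44.9 green x -42.4
53 rail x -42.2 green x -41.6
7.675 [ 0.5804 -0.0626  0.0645] [-0.1  1.  -0.3]
-53 rail x -45.2 green x -42.6
-5 rail x -45.0 green x -42.5
53 rail x -42.3 green x -41.7
```

Run:
```python
from h import *
s=arm.sense();d=np.load("w9.npz");M=rot(s).as_matrix();t=s["eef_pos"]
for nm,v in dict(tcp=[0,0,0],px=[.0095,0,0],mx=[-.0095,0,0],grasp=[0,0,-.019],grasp_px=[.0095,0,-.019],py=[0,.019,0]).items(): print(nm,proj(d,t+M@np.array(v)).round(1))
f=d["f"];
for c in(262,268,274,283,292,300): print(c,[int(v) for v in f[190:275:1,c].max(1)])
```

```text
tcp [[281.8 236.5]]
px [[281.8 223.3]]
mx [[281.8 249.4]]
grasp [[281.7 247. ]]
grasp_px [[281.6 232.6]]
py [[309.5 236.5]]
262 [134, 130, 130, 128, 125, 131, 132, 130, 133, 153, 171, 176, 186, 226, 248, 250, 230, 177, 206, 247, 253, 254, 253, 244, 192, 178, 237, 252, 253, 253, 253, 232, 174, 205, 248, 254, 252, 236, 167, 102, 105, 149, 173, 179, 174, 149, 107, 103, 142, 176, 182, 181, 164, 120, 104, 140, 163, 154, 136, 114, 76, 55, 43, 44, 46, 48, 46, 50, 43, 49, 45, 45, 47, 47, 47, 42, 48, 42, 50, 41, 45, 43, 41, 45, 42]
268 [130, 130, 131, 129, 129, 133, 129, 127, 134, 153, 173, 179, 194, 232, 247, 250, 230, 174, 205, 247, 254, 254, 253, 243, 188, 174, 236, 253, 253, 253, 252, 232, 177, 206, 248, 253, 242, 200, 147, 103, 107, 146, 176, 183, 173, 147, 106, 103, 148, 173, 182, 177, 162, 124, 97, 124, 145, 149, 145, 121, 82, 49, 49, 50, 50, 49, 45, 47, 46, 47, 50, 45, 47, 41, 49, 46, 47, 45, 44, 44, 44, 44, 43, 46, 42]
274 [127, 131, 129, 131, 129, 130, 128, 130, 133, 154, 171, 183, 192, 224, 246, 249, 226, 170, 206, 247, 253, 253, 253, 248, 212, 186, 233, 252, 253, 253, 254, 235, 15
[... 759 characters left out ...]
, 249, 212, 173, 220, 248, 251, 241, 196, 143, 108, 122, 162, 182, 185, 177, 151, 114, 101, 142, 175, 182, 174, 156, 123, 107, 147, 175, 185, 179, 173, 155, 149, 147, 149, 147, 142, 126, 101, 89, 78, 83, 75, 76, 79, 81, 85, 91, 91, 92, 88, 90, 91, 94, 99, 106, 110, 110, 116, 117, 121, 122, 123]
300 [134, 132, 129, 133, 133, 133, 126, 129, 133, 149, 170, 179, 188, 214, 244, 249, 234, 177, 190, 243, 253, 253, 253, 249, 214, 174, 217, 244, 236, 203, 173, 140, 108, 111, 153, 180, 186, 181, 154, 114, 102, 140, 170, 181, 179, 158, 121, 103, 129, 164, 183, 186, 175, 141, 102, 116, 140, 149, 145, 120, 77, 53, 48, 43, 46, 50, 46, 45, 46, 47, 42, 48, 46, 49, 43, 46, 47, 48, 46, 46, 44, 43, 44, 45, 41]
```

Run:
```python
from h import *
for n,a,b in(("w4",163.5,203),("w7",191.5,240),("w8",197,245),("w9",200.5,244)):
    d=np.load(n+".npz");print(n,(1000*ray(d,[[283,a],[283,b]],.073)).round(1)[:,:2].tolist())
f=np.load("w4.npz")["f"];print(f[155:215,270].max(1).tolist())
```

```text
w4 [[553.8, -60.0], [586.2, -62.5]]
w7 [[552.4, -59.4], [584.9, -62.1]]
w8 [[553.0, -59.5], [585.4, -62.2]]
w9 [[553.2, -59.5], [582.7, -62.0]]
[129, 128, 128, 129, 127, 127, 127, 131, 145, 184, 237, 244, 216, 186, 231, 250, 252, 250, 230, 190, 213, 245, 250, 250, 236, 194, 203, 241, 252, 250, 238, 193, 195, 238, 249, 248, 235, 198, 203, 240, 251, 250, 235, 192, 195, 230, 218, 162, 127, 116, 109, 88, 66, 57, 63, 58, 64, 58, 60, 64]
```

Numbers don't match the push: the tip hasn't moved the board yet, though the readings say it should be at the heatsink. I'll lift and pinch the heatsink along jig y instead, since the opening will then confirm contact.

{"name": "arm_command", "arguments": {
  "series": [
    {"dx": -0.004, "dy": 0, "dz": -0.02, "rx": 0, "ry": 0, "rz": 0, "grip": 0.65},
    {"dx": 0.008, "dy": 0.0005, "dz": -0.01, "rx": 0, "ry": 0, "rz": 0, "grip": 0.65},
    {"dx": 0.007, "dy": 0, "dz": 0, "rx": 0, "ry": 0, "rz": 0, "grip": 0.65},
    {"dx": 0, "dy": 0, "dz": 0, "rx": 0, "ry": 0, "rz": 0, "grip": 0.65},
    {"dx": 0, "dy": 0, "dz": 0, "rx": 0, "ry": 0, "rz": 0, "grip": 0.65},
    {"dx": 0, "dy": 0, "dz": 0, "rx": 0, "ry": 0, "rz": 0, "grip": 0.65}
  ]
}}

```text
t: 8.48
eef_pos: [0.5695, -0.0612, 0.0942]
ee_rot: [-0.0, 0.042, 0.999, -0.0]
contact_force: [0.2, -0.1, -0.4]
gripper_width: 0.0559
grasp_force: 0.0
```

```bash
python3 gap2.py w10
python3 - <<'E'
from h import *
s=arm.sense();d=np.load("w10.npz");f=d["f"];print(s["gripper_width"],delta([.5695,-.062,.0645],85.4))
g=cv2.cvtColor(f,cv2.COLOR_RGB2HSV);m=((g[...,2]>170)&(g[...,1]<50)).astype(np.uint8)
for c in cv2.findContours(cv2.morphologyEx(m,cv2.MORPH_CLOSE,np.ones((5,5))),0,2)[0]:
    if cv2.contourArea(c)>400: r=cv2.minAreaRect((1000*ray(d,c[:,0],.073)[:,:2]).astype(np.float32));print(cv2.boundingRect(c),np.round(r[0],1),np.round(r[1],1),r[2])
E
```

```text
8.475 [ 0.5695 -0.0612  0.0942] [ 0.2 -0.1 -0.4]
-53 rail x -45.6 green x -42.6
-5 rail x -45.4 green x -42.4
53 rail x -41.5 green x -41.5
0.05801208651078514 [array([-0. , -0.8, 29.7]), np.float64(-0.22)]
(0, 245, 43, 39) [ 580.  -270.7] [24.4 44.2] 16.17341423034668
(260, 207, 42, 40) [569.5 -62.3] [30.6 30.9] 85.24214935302734
(182, 170, 20, 32) [ 532.9 -123.9] [12.8 22.9] 85.83861541748047
(179, 142, 204, 59) [528.1 -58.9] [142.9  41.6] 85.23368072509766
(224, 0, 336, 208) [467.1  45.2] [261.9 118.4] 66.99456024169922
```

{"name": "arm_command", "arguments": {
  "series": [
    {"dx": 0, "dy": -0.001, "dz": 0.02, "rx": 0, "ry": 0, "rz": 0, "grip": 0.65},
    {"dx": 0, "dy": 0, "dz": 0.0097, "rx": 0, "ry": 0, "rz": 0, "grip": 0.65},
    {"dx": 0, "dy": 0, "dz": 0, "rx": 0, "ry": 0, "rz": 0, "grip": 0.2},
    {"dx": 0, "dy": 0, "dz": 0, "rx": 0, "ry": 0, "rz": 0, "grip": 0.2},
    {"dx": 0, "dy": 0, "dz": 0, "rx": 0, "ry": 0, "rz": 0, "grip": 0.2},
    {"dx": 0, "dy": 0, "dz": 0, "rx": 0, "ry": 0, "rz": 0, "grip": 0.2},
    {"dx": 0, "dy": 0, "dz": 0, "rx": 0, "ry": 0, "rz": 0, "grip": 0.2}
  ],
  "grip_force": 10
}}

```text
t: 9.4
eef_pos: [0.5696, -0.0622, 0.0651]
ee_rot: [0.0, 0.042, 0.999, 0.0]
contact_force: [0.5, -0.4, -1.0]
gripper_width: 0.0188
grasp_force: 0.0
```

The fingers closed to 18.8 mm over a 30 mm heatsink, so the tips are really above it. I'll feel for its top gently.

{"name": "arm_command", "arguments": {
  "series": [
    {"dx": 0, "dy": 0, "dz": 0.0015, "rx": 0, "ry": 0, "rz": 0, "grip": 0.2},
    {"dx": 0, "dy": 0, "dz": 0, "rx": 0, "ry": 0, "rz": 0, "grip": 0.2}
  ]
}}

```text
t: 9.65
eef_pos: [0.5694, -0.0622, 0.0632]
ee_rot: [-0.0, 0.042, 0.999, 0.0]
contact_force: [0.6, 0.3, -0.1]
gripper_width: 0.0186
grasp_force: 0.0
```

Run:
```python
from h import *
s=arm.sense();p=arm.camera_params("side");f=arm.grab_frame("side");print(s["contact_force"],s["eef_pos"],s["gripper_width"])
c=proj(p,s["eef_pos"])[0];print(c,proj(p,[.5695,-.0622,.073]))
x,y=c.round().astype(int);z=cv2.resize(f[y-50:y+40,x-60:x+60,::-1],None,fx=6.6,fy=6.6,interpolation=cv2.INTER_CUBIC)
cv2.imwrite("pics/s1.png",z[:600])
```

```text
[ 0.60062116  0.25272304 -0.1466018 ] [ 0.56936726 -0.06216977  0.06317184] 0.018581591013294433
[310.45076163 223.74098989] [[310.48413515 220.1886423 ]]
```

View pics/s1.png

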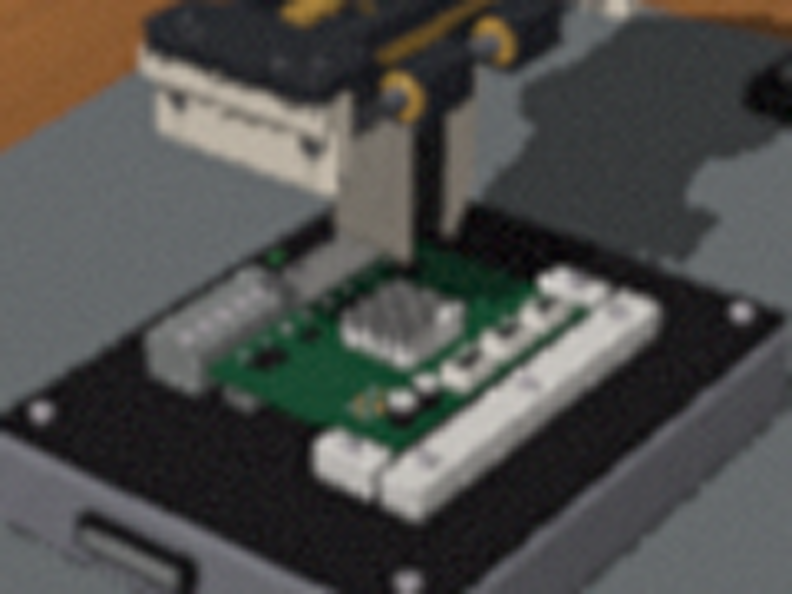

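```bash
python3 snap.py w12 >/dev/null
python3 - <<'E'
from h import *
s=arm.sense();M=rot(s).as_matrix();t=s["eef_pos"];p=arm.camera_params("side");w=arm.camera_params("wrist")
c=proj(p,t)[0];x0,y0=c.round()-[60,50]
Z=lambda X:(proj(p,X)[0]-[x0,y0])*6.6
print("tcp zoom",Z(t).round(0))
for n,v in dict(tx=M[:,0],ty=M[:,1],up=-M[:,2]).items(): print(n,"zoom/10mm",(Z(t+.01*v)-Z(t)).round(1),"wrist/10mm",(proj(w,t+.01*v)-proj(w,t))[0].round(1))
for sx in(-1,1):
  for sy in(-1,1): print(sx,sy,"pad corner zoom",Z(t+M@[sx*.0095,sy*.0093,0]).round(0),"wrist",proj(w,t+M@[sx*.0095,sy*.0093,0])[0].round(1))
print("heatsink corners zoom",[Z([.5695+a,-.0622+b,.073]).round(0).tolist() for a in(-.015,.015) for b in(-.015,.015)])
f=np.load("w12.npz")["f"]
for r in range(215,300,4): print(r,f[r,240:326:3].max(1).tolist())
E
```

```text
tcp zoom [399. 328.]
tx zoom/10mm [22.5  9.1] wrist/10mm [ -0.  -13.9]
ty zoom/10mm [-16.7  11.6] wrist/10mm [14.6  0. ]
up zoom/10mm [  0.5 -23.7] wrist/10mm [-0.1  5.3]
-1 -1 pad corner zoom [393. 309.] wrist [268.4 249.3]
-1 1 pad corner zoom [362. 330.] wrist [295.2 249.3]
1 -1 pad corner zoom [435. 326.] wrist [268.  223.2]
1 1 pad corner zoom [405. 348.] wrist [295.5 223.2]
heatsink corners zoom [[457.0, 299.0], [413.0, 336.0], [386.0, 275.0], [341.0, 311.0]]
215 [120, 122, 121, 121, 117, 121, 123, 143, 142, 142, 138, 140, 142, 142, 138, 130, 130, 116, 128, 136, 136, 136, 119, 122, 124, 119, 122, 124, 120]
219 [118, 115, 114, 90, 84, 85, 128, 181, 172, 181, 183, 177, 181, 178, 158, 149, 146, 147, 148, 145, 151, 143, 119, 118, 120, 117, 115, 119, 120]
223 [115, 114, 111, 78, 81, 78, 153, 220, 221, 221, 223, 219, 229, 218, 160, 133, 136, 138, 136, 136, 136, 133, 112, 119, 115, 116, 115, 115, 117]
227 [78, 71, 74, 73, 76, 74, 126, 179, 179, 171, 171, 172, 174, 168, 173, 172, 169, 170, 169, 172, 169, 170, 116, 117, 116, 115, 114, 114, 115]
231 [72, 70, 74, 73, 75, 74, 81, 111, 110,
[... 1780 characters left out ...]
07, 113, 113, 111, 110, 110, 108, 111, 110, 113, 108, 111, 110, 115, 114, 114, 114, 113, 110, 79, 69, 68, 69, 78, 134]
287 [196, 227, 116, 113, 114, 112, 112, 113, 112, 110, 112, 116, 109, 111, 110, 111, 111, 111, 109, 109, 113, 113, 111, 114, 71, 73, 71, 72, 136]
291 [244, 244, 156, 158, 158, 159, 159, 158, 163, 164, 161, 160, 163, 161, 164, 163, 163, 164, 164, 165, 164, 169, 165, 155, 149, 73, 71, 74, 141]
295 [255, 255, 154, 159, 158, 155, 157, 156, 158, 159, 159, 159, 160, 161, 159, 160, 161, 162, 163, 164, 164, 163, 99, 71, 73, 74, 74, 71, 136]
299 [253, 239, 124, 123, 125, 127, 130, 127, 127, 124, 128, 127, 127, 126, 130, 127, 126, 125, 126, 127, 128, 131, 114, 71, 72, 71, 69, 73, 133]
```

The side view shows the heatsink where I measured it. The fingertips at (374–450, ~245) are well above it, roughly 30–40 mm higher than the state's TCP height says. I'll go down in guarded steps until the heatsink top is felt, which calibrates the height.

{"name": "arm_command", "arguments": {
  "series": [
    {"dx": 0, "dy": 0, "dz": 0.003, "rx": 0, "ry": 0, "rz": 0, "grip": 0.2},
    {"dx": 0, "dy": 0, "dz": 0.003, "rx": 0, "ry": 0, "rz": 0, "grip": 0.2},
    {"dx": 0, "dy": 0, "dz": 0, "rx": 0, "ry": 0, "rz": 0, "grip": 0.2}
  ]
}}

```text
t: 10.12
eef_pos: [0.5692, -0.0622, 0.0569]
ee_rot: [-0.0, 0.042, 0.999, 0.0]
contact_force: [-0.8, 0.0, 0.3]
gripper_width: 0.0181
grasp_force: 0.0
```

{"name": "arm_command", "arguments": {
  "series": [
    {"dx": 0, "dy": 0, "dz": 0.003, "rx": 0, "ry": 0, "rz": 0, "grip": 0.2},
    {"dx": 0, "dy": 0, "dz": 0.002, "rx": 0, "ry": 0, "rz": 0, "grip": 0.2},
    {"dx": 0, "dy": 0, "dz": 0, "rx": 0, "ry": 0, "rz": 0, "grip": 0.2}
  ]
}}

```text
t: 10.5
eef_pos: [0.5693, -0.0622, 0.0521]
ee_rot: [-0.0, 0.042, 0.999, 0.0]
contact_force: [1.2, -0.5, -0.5]
gripper_width: 0.0186
grasp_force: 0.0
```

{"name": "arm_command", "arguments": {
  "series": [
    {"dx": 0, "dy": 0, "dz": 0.003, "rx": 0, "ry": 0, "rz": 0, "grip": 0.2},
    {"dx": 0, "dy": 0, "dz": 0.003, "rx": 0, "ry": 0, "rz": 0, "grip": 0.2},
    {"dx": 0, "dy": 0, "dz": 0, "rx": 0, "ry": 0, "rz": 0, "grip": 0.2}
  ]
}}

```text
t: 10.88
eef_pos: [0.5692, -0.0621, 0.046]
ee_rot: [-0.0, 0.042, 0.999, 0.0]
contact_force: [0.1, 0.4, 0.4]
gripper_width: 0.0182
grasp_force: 0.0
```

Run:
```python
from h import *
s=arm.sense();p=arm.camera_params("side");f=arm.grab_frame("side");w=arm.grab_frame("wrist");np.savez("w13.npz",f=w,**arm.camera_params("wrist"));np.save("s2.npy",f)
g=cv2.cvtColor(f,cv2.COLOR_RGB2HSV);t=s["eef_pos"];c=proj(p,t)[0];print(t,s["contact_force"],c)
x,y=c.round().astype(int)
for r in range(y-35,y+12):print(r,[int(v) for v in f[r,x-14:x+18:1].max(1)])
```

```text
[ 0.56922228 -0.06214322  0.04598329] [0.11895295 0.3663643  0.44960718] [310.36807976 229.84596931]
195 [43, 43, 35, 34, 32, 49, 69, 47, 33, 23, 35, 56, 84, 92, 92, 120, 151, 110, 55, 32, 31, 34, 33, 32, 41, 69, 99, 107, 106, 106, 108, 109]
196 [38, 38, 34, 39, 53, 87, 108, 74, 36, 32, 44, 55, 66, 82, 82, 104, 148, 120, 61, 36, 32, 27, 30, 41, 73, 98, 104, 107, 109, 105, 108, 107]
197 [69, 65, 65, 67, 85, 121, 133, 92, 52, 43, 50, 51, 55, 68, 72, 113, 146, 111, 56, 30, 31, 35, 49, 76, 102, 112, 107, 106, 108, 107, 108, 103]
198 [134, 134, 132, 115, 115, 134, 133, 87, 49, 49, 51, 49, 50, 63, 88, 120, 120, 82, 41, 33, 34, 55, 95, 108, 113, 116, 106, 105, 106, 108, 107, 83]
199 [176, 179, 169, 137, 128, 139, 130, 81, 49, 50, 54, 68, 74, 85, 86, 94, 79, 46, 30, 22, 26, 65, 109, 116, 117, 112, 106, 110, 111, 103, 99, 70]
200 [185, 189, 183, 147, 135, 139, 132, 80, 52, 58, 76, 100, 106, 109, 103, 98, 63, 40, 33, 26, 33, 72, 113, 119, 117, 113, 107, 103, 101, 85, 76, 64]
201 [149, 170, 175, 149, 152, 144, 131, 85, 71, 89, 108, 117, 118, 118, 121, 109, 66, 32, 24, 19, 32, 78, 112, 118, 115,
[... 5187 characters left out ...]
, 76, 58, 36, 29, 28, 29, 57, 66, 65, 58, 64, 110, 163, 190, 196, 199, 199, 196, 200, 191, 172]
238 [35, 40, 40, 55, 74, 84, 74, 68, 71, 74, 73, 73, 65, 42, 33, 31, 45, 65, 63, 58, 79, 122, 171, 195, 199, 197, 199, 198, 199, 188, 168, 143]
239 [23, 20, 52, 97, 126, 137, 113, 85, 76, 71, 72, 70, 72, 64, 65, 64, 63, 59, 66, 98, 145, 175, 194, 196, 199, 196, 197, 197, 189, 162, 140, 132]
240 [21, 55, 125, 178, 187, 181, 150, 114, 103, 104, 87, 71, 70, 68, 69, 70, 56, 66, 113, 165, 191, 195, 199, 197, 196, 196, 194, 181, 158, 137, 129, 124]
241 [27, 92, 177, 204, 200, 184, 166, 142, 143, 172, 143, 108, 94, 72, 61, 63, 83, 112, 161, 193, 200, 196, 196, 199, 198, 187, 172, 152, 137, 133, 125, 101]
```

{"name": "arm_command", "arguments": {
  "series": [
    {"dx": 0, "dy": 0, "dz": 0.003, "rx": 0, "ry": 0, "rz": 0, "grip": 0.2},
    {"dx": 0, "dy": 0, "dz": 0.002, "rx": 0, "ry": 0, "rz": 0, "grip": 0.2},
    {"dx": 0, "dy": 0, "dz": 0, "rx": 0, "ry": 0, "rz": 0, "grip": 0.2}
  ]
}}

```text
t: 11.35
eef_pos: [0.5693, -0.0622, 0.0411]
ee_rot: [-0.0, 0.042, 0.999, 0.0]
contact_force: [-1.2, 0.2, 0.4]
gripper_width: 0.0186
grasp_force: 0.0
```

{"name": "arm_command", "arguments": {
  "series": [
    {"dx": 0, "dy": 0, "dz": 0.002, "rx": 0, "ry": 0, "rz": 0, "grip": 0.2},
    {"dx": 0, "dy": 0, "dz": 0.001, "rx": 0, "ry": 0, "rz": 0, "grip": 0.2},
    {"dx": 0, "dy": 0, "dz": 0, "rx": 0, "ry": 0, "rz": 0, "grip": 0.2}
  ]
}}

```text
t: 11.72
eef_pos: [0.5694, -0.0622, 0.0382]
ee_rot: [-0.0, 0.042, 0.999, 0.0]
contact_force: [0.2, -1.0, 0.9]
gripper_width: 0.0181
grasp_force: 0.0
```

{"name": "arm_command", "arguments": {
  "series": [
    {"dx": 0, "dy": 0, "dz": 0.002, "rx": 0, "ry": 0, "rz": 0, "grip": 0.2},
    {"dx": 0, "dy": 0, "dz": 0.001, "rx": 0, "ry": 0, "rz": 0, "grip": 0.2},
    {"dx": 0, "dy": 0, "dz": 0, "rx": 0, "ry": 0, "rz": 0, "grip": 0.2}
  ]
}}

```text
t: 12.1
eef_pos: [0.5694, -0.0622, 0.0352]
ee_rot: [-0.0, 0.042, 0.999, 0.0]
contact_force: [-0.6, -0.3, 0.4]
gripper_width: 0.0185
grasp_force: 0.0
```

{"name": "arm_command", "arguments": {
  "series": [
    {"dx": 0, "dy": 0, "dz": 0.002, "rx": 0, "ry": 0, "rz": 0, "grip": 0.2},
    {"dx": 0, "dy": 0, "dz": 0.001, "rx": 0, "ry": 0, "rz": 0, "grip": 0.2},
    {"dx": 0, "dy": 0, "dz": 0, "rx": 0, "ry": 0, "rz": 0, "grip": 0.2}
  ]
}}

```text
t: 12.48
eef_pos: [0.5697, -0.0622, 0.0324]
ee_rot: [0.0, 0.042, 0.999, 0.0]
contact_force: [0.4, -0.5, 2.6]
gripper_width: 0.0185
grasp_force: 1.3
```

{"name": "arm_command", "arguments": {
  "series": [
    {"dx": 0, "dy": 0, "dz": 0.001, "rx": 0, "ry": 0, "rz": 0, "grip": 0.2},
    {"dx": 0, "dy": 0, "dz": 0.001, "rx": 0, "ry": 0, "rz": 0, "grip": 0.2},
    {"dx": 0, "dy": 0, "dz": 0, "rx": 0, "ry": 0, "rz": 0, "grip": 0.2}
  ]
}}

```text
t: 12.85
eef_pos: [0.5698, -0.0622, 0.0305]
ee_rot: [0.0, 0.042, 0.999, 0.0]
contact_force: [0.7, 0.7, 5.2]
gripper_width: 0.0185
grasp_force: 2.7
```

Run:
```python
from h import *
s=arm.sense();p=arm.camera_params("wrist");f=arm.grab_frame("wrist");np.savez("w14.npz",f=f,**p);print(s["eef_pos"],s["contact_force"])
for r in range(200,300,4): print(r,f[r,225:345:4].max(1).tolist())
print(proj(p,[[.5545,-.061,.073],[.5845,-.0635,.073]]))
```

```text
[ 0.56975402 -0.06218018  0.03050558] [0.74008139 0.69999931 5.19466919]
200 [110, 96, 255, 95, 85, 86, 86, 92, 88, 224, 245, 101, 95, 255, 96, 85, 85, 89, 86, 85, 236, 219, 129, 96, 94, 88, 157, 251, 250, 251]
204 [117, 98, 255, 126, 93, 95, 95, 98, 96, 224, 248, 99, 93, 255, 94, 86, 89, 86, 89, 87, 236, 203, 126, 97, 95, 93, 222, 250, 250, 249]
208 [116, 96, 255, 255, 255, 255, 255, 255, 255, 255, 239, 100, 100, 255, 255, 255, 255, 255, 255, 255, 255, 198, 127, 96, 92, 91, 129, 252, 250, 249]
212 [123, 125, 125, 122, 123, 124, 125, 127, 123, 125, 126, 127, 131, 126, 125, 128, 124, 123, 120, 124, 123, 124, 124, 122, 108, 123, 123, 118, 140, 116]
216 [119, 124, 125, 121, 123, 124, 127, 125, 124, 123, 125, 125, 124, 123, 126, 123, 124, 126, 122, 122, 120, 122, 120, 120, 121, 123, 122, 121, 125, 135]
220 [124, 121, 123, 117, 113, 123, 121, 125, 125, 121, 125, 123, 122, 125, 123, 122, 121, 124, 122, 121, 121, 121, 122, 120, 123, 116, 113, 115, 118, 152]
224 [88, 82, 86, 81, 82, 91, 114, 123, 121, 123, 121, 118, 119, 122, 123, 120, 125, 123, 114, 112, 103, 88, 88, 84, 82, 79, 82, 111, 11
[... 1885 characters left out ...]
 89, 87, 83, 88, 86, 86, 87, 71, 64, 64, 63, 83, 136, 42, 60, 56, 57]
284 [60, 60, 62, 58, 230, 165, 112, 117, 114, 113, 114, 117, 115, 114, 109, 113, 114, 111, 115, 117, 114, 81, 66, 71, 73, 141, 41, 60, 62, 62]
288 [64, 63, 63, 52, 241, 129, 119, 118, 117, 118, 118, 118, 118, 116, 117, 118, 120, 116, 115, 118, 107, 88, 67, 71, 73, 139, 42, 64, 64, 63]
292 [65, 63, 63, 61, 255, 156, 164, 167, 170, 168, 173, 171, 167, 173, 172, 174, 173, 172, 173, 174, 110, 73, 68, 73, 71, 151, 47, 64, 64, 65]
296 [63, 59, 64, 59, 255, 156, 139, 139, 142, 140, 142, 138, 143, 140, 139, 139, 143, 140, 143, 143, 128, 70, 71, 68, 72, 145, 48, 63, 64, 63]
[[281.19237932 236.93945248]
 [281.2994755  287.03507811]]
```

Contact came at a reported z of about 0.0337 against a true 0.073, so the state's TCP is about 39.5 mm too low. x and y agree. All later heights use that offset. Next I'll lift, open, lower to 4 mm above the board and pinch.

{"name": "arm_command", "arguments": {
  "series": [
    {"dx": 0, "dy": 0, "dz": -0.015, "rx": 0, "ry": 0, "rz": 0, "grip": 0.65},
    {"dx": 0, "dy": 0, "dz": 0, "rx": 0, "ry": 0, "rz": 0, "grip": 0.65},
    {"dx": 0, "dy": 0, "dz": 0, "rx": 0, "ry": 0, "rz": 0, "grip": 0.65},
    {"dx": 0, "dy": 0, "dz": 0, "rx": 0, "ry": 0, "rz": 0, "grip": 0.65},
    {"dx": 0, "dy": 0, "dz": 0.01, "rx": 0, "ry": 0, "rz": 0, "grip": 0.65},
    {"dx": 0, "dy": 0, "dz": 0.01, "rx": 0, "ry": 0, "rz": 0, "grip": 0.65},
    {"dx": 0, "dy": 0, "dz": 0, "rx": 0, "ry": 0, "rz": 0, "grip": 0.65}
  ]
}}

```text
t: 13.78
eef_pos: [0.5684, -0.0621, 0.0239]
ee_rot: [-0.001, 0.042, 0.999, -0.0]
contact_force: [-0.7, 0.6, -0.5]
gripper_width: 0.0599
grasp_force: 0.0
```

{"name": "arm_command", "arguments": {
  "series": [
    {"dx": 0, "dy": 0, "dz": 0, "rx": 0, "ry": 0, "rz": 0, "grip": 0.2},
    {"dx": 0, "dy": 0, "dz": 0, "rx": 0, "ry": 0, "rz": 0, "grip": 0.2},
    {"dx": 0, "dy": 0, "dz": 0, "rx": 0, "ry": 0, "rz": 0, "grip": 0.2},
    {"dx": 0, "dy": 0, "dz": 0, "rx": 0, "ry": 0, "rz": 0, "grip": 0.2}
  ],
  "grip_force": 10
}}

```text
t: 14.28
eef_pos: [0.5697, -0.0623, 0.0256]
ee_rot: [0.0, 0.042, 0.999, -0.0]
contact_force: [-0.1, -0.3, 0.9]
gripper_width: 0.03
grasp_force: 10.0
```

Gripped at exactly 30 mm. Now I'll slide the board toward the rail (tool +x).

{"name": "arm_command", "arguments": {
  "series": [
    {"dx": 0.0015, "dy": 0, "dz": 0, "rx": 0, "ry": 0, "rz": 0, "grip": 0.2},
    {"dx": 0.0015, "dy": 0, "dz": 0, "rx": 0, "ry": 0, "rz": 0, "grip": 0.2},
    {"dx": 0.001, "dy": 0, "dz": 0, "rx": 0, "ry": 0, "rz": 0, "grip": 0.2},
    {"dx": 0, "dy": 0, "dz": 0, "rx": 0, "ry": 0, "rz": 0, "grip": 0.2}
  ]
}}

```text
t: 14.78
eef_pos: [0.5659, -0.0617, 0.0255]
ee_rot: [0.0, 0.042, 0.999, 0.0]
contact_force: [1.9, 1.1, 1.9]
gripper_width: 0.0297
grasp_force: 10.0
```

{"name": "arm_command", "arguments": {
  "series": [
    {"dx": 0.0007, "dy": 0, "dz": 0, "rx": 0, "ry": 0, "rz": 0, "grip": 0.2},
    {"dx": 0, "dy": 0, "dz": 0, "rx": 0, "ry": 0, "rz": 0, "grip": 0.2}
  ]
}}

```text
t: 15.02
eef_pos: [0.5658, -0.0617, 0.0256]
ee_rot: [0.001, 0.042, 0.999, 0.0]
contact_force: [4.3, 0.6, -0.7]
gripper_width: 0.0297
grasp_force: 10.0
```

```bash
python3 gap2.py w15
```

```text
15.025 [ 0.5658 -0.0617  0.0256] [ 4.3  0.6 -0.7]
-53 rail x -45.1 green x -45.1
-5 rail x -44.9 green x -45.5
53 rail x -44.8 green x -45.3
```

The board is against the rail with 4 N of contact and no gap at all three points. I'll release and lift clear.

{"name": "arm_command", "arguments": {
  "series": [
    {"dx": 0, "dy": 0, "dz": 0, "rx": 0, "ry": 0, "rz": 0, "grip": 0.6},
    {"dx": 0, "dy": 0, "dz": 0, "rx": 0, "ry": 0, "rz": 0, "grip": 0.6},
    {"dx": 0, "dy": 0, "dz": 0, "rx": 0, "ry": 0, "rz": 0, "grip": 0.6},
    {"dx": 0, "dy": 0, "dz": -0.03, "rx": 0, "ry": 0, "rz": 0, "grip": 0.6},
    {"dx": 0, "dy": 0, "dz": -0.035, "rx": 0, "ry": 0, "rz": 0, "grip": 0.6},
    {"dx": 0, "dy": 0, "dz": 0, "rx": 0, "ry": 0, "rz": 0, "grip": 0.5}
  ]
}}

```text
t: 15.82
eef_pos: [0.5665, -0.062, 0.0928]
ee_rot: [0.002, 0.042, 0.999, 0.0]
contact_force: [0.0, 0.4, 0.0]
gripper_width: 0.049
grasp_force: 0.0
```

```bash
python3 gap2.py w16; python3 rel.py w16
```

```text
15.825 [ 0.5665 -0.062   0.0928] [0.  0.4 0. ]
-53 rail x -44.8 green x -45.6
-5 rail x -45.4 green x -45.4
53 rail x -45.2 green x -46.0
rail (180, 98, 205, 5) c [476.4 -54.4] size [143.4   2.6] ang 85.22
board (204, 169, 159, 67) c [551.  -59.5] size [120.4  52.5] ang 85.23
heatsink (250, 155, 65, 34) c [525.1 -58.6] size [45.8 23.5] ang 85.22
slim (265, 231, 12, 5) c [574.3 -71.8] size [8.7 3.4] ang 84.84
```

{"name": "arm_command", "arguments": {
  "series": [
    {"dx": 0.0085, "dy": 0.05, "dz": 0, "rx": 0, "ry": 0, "rz": 0, "grip": 0.4},
    {"dx": 0.0085, "dy": 0.05, "dz": 0, "rx": 0, "ry": 0, "rz": 0, "grip": 0.4},
    {"dx": 0.0085, "dy": 0.05, "dz": 0, "rx": 0, "ry": 0, "rz": 0, "grip": 0.4},
    {"dx": 0.0085, "dy": 0.05, "dz": 0, "rx": 0, "ry": 0, "rz": 0, "grip": 0.4},
    {"dx": 0.0085, "dy": 0.05, "dz": 0, "rx": 0, "ry": 0, "rz": 0, "grip": 0.4},
    {"dx": 0.0085, "dy": 0.05, "dz": 0, "rx": 0, "ry": 0, "rz": 4.6, "grip": 0.4},
    {"dx": 0, "dy": 0, "dz": 0, "rx": 0, "ry": 0, "rz": 10, "grip": 0.4},
    {"dx": 0, "dy": 0, "dz": 0, "rx": 0, "ry": 0, "rz": 10, "grip": 0.4},
    {"dx": 0, "dy": 0, "dz": 0, "rx": 0, "ry": 0, "rz": 10, "grip": 0.4},
    {"dx": 0, "dy": 0, "dz": 0, "rx": 0, "ry": 0, "rz": 10, "grip": 0.4},
    {"dx": 0, "dy": 0, "dz": 0, "rx": 0, "ry": 0, "rz": 10, "grip": 0.4},
    {"dx": 0, "dy": 0, "dz": 0, "rx": 0, "ry": 0, "rz": 10, "grip": 0.4}
  ]
}}

```text
t: 17.38
eef_pos: [0.5383, 0.241, 0.089]
ee_rot: [-0.0, 0.572, 0.82, -0.001]
contact_force: [-0.7, 0.3, -0.0]
gripper_width: 0.0367
grasp_force: 0.0
```

Run:
```python
from h import *
print(delta([.5405,.2413,.0905],20.6))
p=arm.camera_params("wrist");d=dict(p);f=arm.grab_frame("wrist");np.savez("w17.npz",f=f,**p);cv2.imwrite("pics/w17.png",f[:,:,::-1])
g=cv2.cvtColor(f,cv2.COLOR_RGB2HSV);m=((g[...,2]>190)&(g[...,1]<40)).astype(np.uint8)
for c in cv2.findContours(m,0,2)[0]:
    if 100<cv2.contourArea(c)<4000:
        r=cv2.minAreaRect((1000*ray(p,c[:,0],.06)[:,:2]).astype(np.float32));print(cv2.boundingRect(c),np.round(r[0],1),np.round(r[1],1),round(r[2],1))
```

```text
[array([-0.4,  2.2, -1.5]), np.float64(-0.35)]
(0, 399, 183, 21) [430.5   5.7] [175.5  23.9] 20.6
(280, 202, 13, 45) [540.3 241.6] [ 9.2 36. ] 20.1
(504, 147, 56, 61) [698.9 339. ] [40.  46.6] 33.9
(272, 113, 28, 51) [517.3 302.5] [19.4 35.1] 20.3
```

{"name": "arm_command", "arguments": {
  "series": [
    {"dx": 0, "dy": 0.002, "dz": 0.04, "rx": 0, "ry": 0, "rz": -0.2, "grip": 0.4},
    {"dx": 0, "dy": 0, "dz": 0.03, "rx": 0, "ry": 0, "rz": 0, "grip": 0.4},
    {"dx": 0, "dy": 0, "dz": 0, "rx": 0, "ry": 0, "rz": 0, "grip": 0.4}
  ]
}}

```text
t: 17.8
eef_pos: [0.5386, 0.241, 0.0177]
ee_rot: [-0.001, 0.567, 0.824, -0.003]
contact_force: [-0.0, -0.0, 0.7]
gripper_width: 0.0363
grasp_force: 0.0
```

{"name": "arm_command", "arguments": {
  "series": [
    {"dx": 0, "dy": 0, "dz": 0.012, "rx": 0, "ry": 0, "rz": 0, "grip": 0.4},
    {"dx": 0, "dy": 0, "dz": 0.011, "rx": 0, "ry": 0, "rz": 0, "grip": 0.4},
    {"dx": 0, "dy": 0, "dz": 0, "rx": 0, "ry": 0, "rz": 0, "grip": 0.4}
  ]
}}

```text
t: 18.18
eef_pos: [0.5406, 0.242, -0.0031]
ee_rot: [-0.0, 0.568, 0.823, -0.0]
contact_force: [0.1, -0.6, -0.3]
gripper_width: 0.0367
grasp_force: 0.0
```

{"name": "arm_command", "arguments": {
  "series": [
    {"dx": 0, "dy": 0, "dz": 0, "rx": 0, "ry": 0, "rz": 0, "grip": 0},
    {"dx": 0, "dy": 0, "dz": 0, "rx": 0, "ry": 0, "rz": 0, "grip": 0},
    {"dx": 0, "dy": 0, "dz": 0, "rx": 0, "ry": 0, "rz": 0, "grip": 0},
    {"dx": 0, "dy": 0, "dz": 0, "rx": 0, "ry": 0, "rz": 0, "grip": 0}
  ],
  "grip_force": 15
}}

```text
t: 18.68
eef_pos: [0.5412, 0.2423, -0.0024]
ee_rot: [0.0, 0.568, 0.823, 0.0]
contact_force: [-0.9, 0.1, 3.0]
gripper_width: 0.0098
grasp_force: 15.0
```

The spacer is held at 9.8 mm. I'll lift it and carry it to above the gap by the slim rail.

{"name": "arm_command", "arguments": {
  "series": [
    {"dx": 0, "dy": 0, "dz": -0.015, "rx": 0, "ry": 0, "rz": 0, "grip": 0},
    {"dx": 0, "dy": 0, "dz": -0.035, "rx": 0, "ry": 0, "rz": 0, "grip": 0},
    {"dx": 0, "dy": 0, "dz": -0.04, "rx": 0, "ry": 0, "rz": 0, "grip": 0},
    {"dx": -0.057, "dy": -0.0092, "dz": 0, "rx": 0, "ry": 0, "rz": 0, "grip": 0},
    {"dx": -0.057, "dy": -0.0092, "dz": 0, "rx": 0, "ry": 0, "rz": 0, "grip": 0},
    {"dx": -0.057, "dy": -0.0092, "dz": 0, "rx": 0, "ry": 0, "rz": 0, "grip": 0},
    {"dx": -0.057, "dy": -0.0092, "dz": 0, "rx": 0, "ry": 0, "rz": 0, "grip": 0},
    {"dx": -0.057, "dy": -0.0092, "dz": 0, "rx": 0, "ry": 0, "rz": 0, "grip": 0},
    {"dx": -0.057, "dy": -0.0092, "dz": 0, "rx": 0, "ry": 0, "rz": 5.6, "grip": 0},
    {"dx": 0, "dy": 0, "dz": 0, "rx": 0, "ry": 0, "rz": 10, "grip": 0},
    {"dx": 0, "dy": 0, "dz": 0, "rx": 0, "ry": 0, "rz": 10, "grip": 0},
    {"dx": 0, "dy": 0, "dz": 0, "rx": 0, "ry": 0, "rz": 0, "grip": 0}
  ]
}}

```text
t: 20.18
eef_pos: [0.6109, -0.0972, 0.088]
ee_rot: [0.0, 0.736, 0.677, 0.0]
contact_force: [-0.0, -1.1, -0.2]
gripper_width: 0.0098
grasp_force: 15.0
```

```bash
python3 snap.py w18
python3 - <<'E'
from h import *
s=arm.sense();print(s["gripper_width"],s["grasp_force"],delta([.611,-.0966,.088],-4.8))
d=np.load("w18.npz");f=d["f"]
t=s["eef_pos"];M=rot(s).as_matrix()
for z in(.1,.15):
  for sx in(-1,1):
    for sy in (-1,1): print(z,sx,sy,proj(d,np.r_[(t+M@[sx*.018,sy*.005,0])[:2],z])[0].round(1))
for r in range(150,300,6): print(r,f[r,225:345:4].max(1).tolist())
E
```

```text
[ 0.6109288  -0.09718604  0.08801812] [-0.28  0.55  0.52  1.74 -0.33  0.94  0.29] 20.175 [[0.083, 0.997, 0.0], [0.997, -0.083, -0.0], [-0.0, 0.0, -1.0]]
0.010067367443096026 14.998608380556107 [array([ 0.4,  0. , -0.1]), np.float64(0.22)]
0.1 -1 -1 [276.1 268.9]
0.1 -1 1 [291.1 268.9]
0.1 1 -1 [275.6 217.1]
0.1 1 1 [291.4 217. ]
0.15 -1 -1 [273.7 313.1]
0.15 -1 1 [293.4 313.1]
0.15 1 -1 [272.9 247.1]
0.15 1 1 [293.9 247.1]
150 [98, 104, 100, 99, 102, 100, 89, 84, 89, 100, 100, 103, 101, 41, 52, 145, 159, 194, 214, 188, 161, 160, 159, 142, 47, 52, 52, 51, 50, 46]
156 [100, 103, 100, 101, 99, 101, 77, 49, 52, 99, 99, 106, 96, 42, 49, 138, 157, 158, 153, 156, 153, 162, 159, 137, 51, 55, 48, 48, 51, 47]
162 [113, 110, 112, 112, 100, 99, 94, 67, 66, 99, 97, 95, 93, 46, 50, 136, 159, 191, 215, 184, 159, 165, 163, 131, 50, 50, 53, 49, 51, 52]
168 [158, 242, 140, 156, 95, 100, 99, 99, 98, 98, 103, 129, 97, 51, 50, 135, 157, 156, 172, 155, 155, 157, 157, 124, 48, 53, 63, 133, 101, 52]
174 [179, 243, 140, 167, 81, 100, 103, 98, 99, 102, 99, 99, 101, 47, 54, 142, 158, 167, 207, 128, 131, 158, 1
[... 2044 characters left out ...]
2, 47, 47, 48]
270 [45, 46, 48, 48, 46, 43, 49, 50, 112, 116, 199, 52, 169, 247, 245, 246, 246, 218, 47, 199, 142, 171, 56, 50, 55, 52, 49, 50, 52, 49]
276 [53, 52, 49, 52, 53, 52, 54, 57, 146, 97, 110, 45, 89, 161, 228, 224, 246, 204, 51, 176, 125, 219, 53, 55, 53, 53, 46, 52, 50, 51]
282 [68, 63, 63, 64, 66, 68, 67, 66, 174, 96, 100, 101, 94, 101, 103, 105, 106, 105, 104, 103, 102, 230, 61, 66, 63, 64, 64, 63, 61, 68]
288 [53, 54, 52, 55, 54, 55, 55, 54, 169, 109, 116, 119, 122, 119, 116, 121, 122, 117, 116, 119, 117, 228, 53, 61, 57, 56, 56, 58, 55, 57]
294 [53, 55, 52, 53, 55, 58, 53, 55, 169, 107, 116, 122, 119, 119, 118, 119, 121, 118, 118, 119, 98, 243, 56, 55, 59, 57, 55, 55, 55, 55]
```

The spacer's visible bottom edge matches its predicted place. I'll measure the gap centre in this same view.

Run:
```python
from h import *
d=np.load("w18.npz");f=d["f"].astype(float);s=arm.sense();t=s["eef_pos"];M=rot(s).as_matrix()
for r in (194,200,206,213):
    g=f[r-1:r+2,:,1].mean(0)
    e=lambda a,b,th:[c+(th-g[c])/(g[c+1]-g[c]) for c in range(a,b) if (g[c]-th)*(g[c+1]-th)<=0]
    E1=e(268,284,75)[-1];E2=e(282,298,140)[0];E3=e(296,312,140)[-1]
    Y=[1000*(M.T@(ray(d,[[c,r]],z)[0]-t))[1] for c,z in((E1,.061),(E2,.062),(E3,.062))]
    print(r,np.round([E1,E2,E3],1),np.round(Y,2),"gap mid",round((Y[0]+Y[1])/2,2))
for r in (222,232,242):
    g=f[r-1:r+2,:,0].mean(0);print([ (c,int(g[c])) for c in range(268,300)])
```

```text
194 [276.1 291.7 308.3] [-5.6   6.08 18.52] gap mid 0.24
200 [276.2 291.6 308.2] [-5.54  6.08 18.53] gap mid 0.27
206 [276.4 291.6 308. ] [-5.41  6.09 18.49] gap mid 0.34
213 [276.4 291.6 307.9] [-5.44  6.12 18.51] gap mid 0.34
[(268, 45), (269, 47), (270, 44), (271, 45), (272, 45), (273, 44), (274, 65), (275, 127), (276, 181), (277, 203), (278, 208), (279, 214), (280, 214), (281, 212), (282, 213), (283, 215), (284, 213), (285, 214), (286, 212), (287, 210), (288, 209), (289, 202), (290, 185), (291, 153), (292, 171), (293, 226), (294, 240), (295, 240), (296, 239), (297, 237), (298, 236), (299, 236)]
[(268, 145), (269, 169), (270, 130), (271, 67), (272, 42), (273, 61), (274, 132), (275, 197), (276, 215), (277, 212), (278, 212), (279, 210), (280, 212), (281, 211), (282, 211), (283, 210), (284, 212), (285, 211), (286, 212), (287, 211), (288, 210), (289, 210), (290, 206), (291, 191), (292, 192), (293, 228), (294, 240), (295, 240), (296, 239), (297, 238), (298, 236), (299, 235)]
[(268, 118), (269, 118), (270, 97), (271, 61), (272, 58), (273, 116), (274, 184), (275, 209), (276, 213), (277, 211), (278, 211), (279, 211), (280, 212), (281, 209), (282, 212), (283, 211), (284, 211), (285, 211), (286, 212), (287, 211), (288, 211), (289, 212), (290, 212), (291, 207), (292, 185), (293, 156), (294, 146), (295, 150), (296, 163), (297, 191), (298, 205), (299, 210)]
```

{"name": "arm_command", "arguments": {
  "series": [
    {"dx": 0, "dy": 0.0004, "dz": 0.02, "rx": 0, "ry": 0, "rz": 0.2, "grip": 0},
    {"dx": 0, "dy": 0, "dz": 0.015, "rx": 0, "ry": 0, "rz": 0, "grip": 0},
    {"dx": 0, "dy": 0, "dz": 0, "rx": 0, "ry": 0, "rz": 0, "grip": 0},
    {"dx": 0, "dy": 0, "dz": 0.003, "rx": 0, "ry": 0, "rz": 0, "grip": 0},
    {"dx": 0, "dy": 0, "dz": 0.002, "rx": 0, "ry": 0, "rz": 0, "grip": 0},
    {"dx": 0, "dy": 0, "dz": 0, "rx": 0, "ry": 0, "rz": 0, "grip": 0}
  ]
}}

```text
t: 20.98
eef_pos: [0.6113, -0.0972, 0.0475]
ee_rot: [0.0, 0.737, 0.676, 0.0]
contact_force: [0.1, -0.4, -0.1]
gripper_width: 0.0096
grasp_force: 15.0
```

{"name": "arm_command", "arguments": {
  "series": [
    {"dx": 0, "dy": 0, "dz": 0.002, "rx": 0, "ry": 0, "rz": 0, "grip": 0},
    {"dx": 0, "dy": 0, "dz": 0.002, "rx": 0, "ry": 0, "rz": 0, "grip": 0},
    {"dx": 0, "dy": 0, "dz": 0, "rx": 0, "ry": 0, "rz": 0, "grip": 0}
  ]
}}

```text
t: 21.35
eef_pos: [0.6111, -0.0972, 0.0431]
ee_rot: [-0.0, 0.737, 0.675, -0.0]
contact_force: [0.2, -0.7, 0.1]
gripper_width: 0.0101
grasp_force: 15.0
```

{"name": "arm_command", "arguments": {
  "series": [
    {"dx": 0, "dy": 0, "dz": 0.002, "rx": 0, "ry": 0, "rz": 0, "grip": 0},
    {"dx": 0, "dy": 0, "dz": 0.002, "rx": 0, "ry": 0, "rz": 0, "grip": 0},
    {"dx": 0, "dy": 0, "dz": 0, "rx": 0, "ry": 0, "rz": 0, "grip": 0}
  ]
}}

```text
t: 21.72
eef_pos: [0.611, -0.0972, 0.0391]
ee_rot: [-0.0, 0.737, 0.675, -0.0]
contact_force: [0.2, -0.8, 0.2]
gripper_width: 0.0098
grasp_force: 15.0
```

Spacer bottom is at about 51.5 mm, already below board level with no contact force. The last stretch to the deck is next.

{"name": "arm_command", "arguments": {
  "series": [
    {"dx": 0, "dy": 0, "dz": 0.001, "rx": 0, "ry": 0, "rz": 0, "grip": 0},
    {"dx": 0, "dy": 0, "dz": 0, "rx": 0, "ry": 0, "rz": 0, "grip": 0}
  ]
}}

```text
t: 21.98
eef_pos: [0.6112, -0.0972, 0.0383]
ee_rot: [-0.0, 0.737, 0.675, -0.0]
contact_force: [0.3, -0.0, -0.2]
gripper_width: 0.01
grasp_force: 15.0
```

{"name": "arm_command", "arguments": {
  "series": [
    {"dx": 0, "dy": 0, "dz": 0.0007, "rx": 0, "ry": 0, "rz": 0, "grip": 0},
    {"dx": 0, "dy": 0, "dz": 0, "rx": 0, "ry": 0, "rz": 0, "grip": 0}
  ]
}}

```text
t: 22.22
eef_pos: [0.6112, -0.0972, 0.0376]
ee_rot: [0.0, 0.737, 0.675, 0.0]
contact_force: [-0.2, -0.2, -0.0]
gripper_width: 0.0099
grasp_force: 15.0
```

{"name": "arm_command", "arguments": {
  "series": [
    {"dx": 0, "dy": 0, "dz": 0.0005, "rx": 0, "ry": 0, "rz": 0, "grip": 0},
    {"dx": 0, "dy": 0, "dz": 0, "rx": 0, "ry": 0, "rz": 0, "grip": 0}
  ]
}}

```text
t: 22.48
eef_pos: [0.6113, -0.0972, 0.0376]
ee_rot: [0.0, 0.737, 0.675, 0.0]
contact_force: [-1.1, 1.0, 5.2]
gripper_width: 0.01
grasp_force: 15.0
```

The spacer is on the deck: 5 N at exactly the expected height. Releasing it and lifting.

{"name": "arm_command", "arguments": {
  "series": [
    {"dx": 0, "dy": 0, "dz": -0.0004, "rx": 0, "ry": 0, "rz": 0, "grip": 0.3},
    {"dx": 0, "dy": 0, "dz": 0, "rx": 0, "ry": 0, "rz": 0, "grip": 0.3},
    {"dx": 0, "dy": 0, "dz": 0, "rx": 0, "ry": 0, "rz": 0, "grip": 0.3},
    {"dx": 0, "dy": 0, "dz": -0.01, "rx": 0, "ry": 0, "rz": 0, "grip": 0.3},
    {"dx": 0, "dy": 0, "dz": -0.03, "rx": 0, "ry": 0, "rz": 0, "grip": 0.3},
    {"dx": 0, "dy": 0, "dz": -0.03, "rx": 0, "ry": 0, "rz": 0, "grip": 0.3},
    {"dx": 0, "dy": 0, "dz": 0, "rx": 0, "ry": 0, "rz": 0, "grip": 0}
  ]
}}

```text
t: 23.35
eef_pos: [0.6131, -0.0978, 0.1105]
ee_rot: [0.002, 0.737, 0.675, 0.002]
contact_force: [0.1, -0.1, -0.2]
gripper_width: 0.0216
grasp_force: 0.0
```

Run:
```python
from h import *
s=arm.sense();print(s["eef_pos"],s["gripper_width"])
p=arm.camera_params("side");f=arm.grab_frame("side");np.save("s3.npy",f)
# spacer in side view: predicted corners if standing on deck
u=np.array([.9965,-.0837]);v=np.array([.0837,.9965]);c=np.array([.6113,-.0972])
for z in(.05,.1): print(z,[proj(p,np.r_[c+a*u+b*v,z])[0].round(0).tolist() for a in(-.005,.005) for b in(-.018,.018)])
g=cv2.cvtColor(f,cv2.COLOR_RGB2HSV);m=((g[...,2]>110)&(g[...,1]<50)).astype(np.uint8);m[:180]=0;m[245:]=0;m[:,:255]=0;m[:,330:]=0
for k in cv2.findContours(m,0,2)[0]:
    if cv2.contourArea(k)>40:print(cv2.boundingRect(k),cv2.contourArea(k))
print(delta([.5658,-.0617,.09],85.2))
```

```text
[ 0.61306377 -0.09784263  0.11054904] 0.021637563427518085
0.05 [[309.0, 215.0], [301.0, 221.0], [306.0, 214.0], [297.0, 219.0]]
0.1 [[310.0, 198.0], [301.0, 203.0], [306.0, 196.0], [297.0, 202.0]]
(298, 224, 32, 21) 227.5
(303, 217, 18, 13) 141.0
(273, 197, 38, 30) 300.5
[array([ 31.5, -49.3,  18.9]), np.float64(89.78)]
```

The spacer stands where predicted. I'll go over the heatsink with the fingers shut, in the same orientation, and press.

{"name": "arm_command", "arguments": {
  "series": [
    {"dx": 0.0158, "dy": -0.0246, "dz": 0, "rx": 0, "ry": 0, "rz": 0, "grip": 0},
    {"dx": 0.0157, "dy": -0.0247, "dz": 0, "rx": 0, "ry": 0, "rz": 0, "grip": 0},
    {"dx": 0, "dy": 0, "dz": 0, "rx": 0, "ry": 0, "rz": 0, "grip": 0},
    {"dx": 0, "dy": 0, "dz": 0.04, "rx": 0, "ry": 0, "rz": 0, "grip": 0},
    {"dx": 0, "dy": 0, "dz": 0.025, "rx": 0, "ry": 0, "rz": 0, "grip": 0},
    {"dx": 0, "dy": 0, "dz": 0, "rx": 0, "ry": 0, "rz": 0, "grip": 0},
    {"dx": 0, "dy": 0, "dz": 0, "rx": 0, "ry": 0, "rz": 0, "grip": 0}
  ]
}}

```text
t: 24.28
eef_pos: [0.5656, -0.0621, 0.0432]
ee_rot: [0.0, 0.738, 0.675, 0.0]
contact_force: [-0.5, 0.2, -1.1]
gripper_width: 0.0006
grasp_force: 0.0
```

Run:
```python
from h import *
print(delta([.5658,-.0617,.0335]))
p=arm.camera_params("wrist");f=arm.grab_frame("wrist");np.savez("w20.npz",f=f,**p);g=cv2.cvtColor(f,cv2.COLOR_RGB2HSV)
gr=((g[...,0]>50)&(g[...,0]<90)&(g[...,1]>90)&(g[...,2]>40)).astype(np.uint8);gr[250:]=0
# board -x edge vs rail: jig-x of green/white edges at a few jig y
o=np.array([.5698,-.0619]);u=np.array([.9965,-.0837]);v=np.array([.0837,.9965])
for y in(.03,.045,.055):
    x=np.arange(-.06,.06,.0003);px=proj(p,np.c_[o+np.outer(x,u)+y*v,np.full(len(x),.061)]).astype(np.float32)
    G=cv2.remap(gr.astype(np.float32),px[None],None,1)[0]>.5;print(y,px[0].round(),1000*x[G].min() if G.any() else None,1000*x[G].max() if G.any() else None)
```

```text
[array([0.5, 0.2, 9.7])]
0.03 [191. 200.] -44.999999999999915 38.70000000000054
0.045 [189. 176.] -44.999999999999915 38.400000000000546
0.055 [188. 159.] -45.29999999999992 38.400000000000546
```

{"name": "arm_command", "arguments": {
  "series": [
    {"dx": 0, "dy": 0, "dz": 0.006, "rx": 0, "ry": 0, "rz": 0, "grip": 0},
    {"dx": 0, "dy": 0, "dz": 0.002, "rx": 0, "ry": 0, "rz": 0, "grip": 0},
    {"dx": 0, "dy": 0, "dz": 0.001, "rx": 0, "ry": 0, "rz": 0, "grip": 0},
    {"dx": 0, "dy": 0, "dz": 0.001, "rx": 0, "ry": 0, "rz": 0, "grip": 0},
    {"dx": 0, "dy": 0, "dz": 0.001, "rx": 0, "ry": 0, "rz": 0, "grip": 0},
    {"dx": 0, "dy": 0, "dz": 0, "rx": 0, "ry": 0, "rz": 0, "grip": 0}
  ]
}}

```text
t: 25.08
eef_pos: [0.565, -0.0615, 0.0317]
ee_rot: [0.0, 0.737, 0.675, 0.0]
contact_force: [-2.2, 1.1, 3.2]
gripper_width: 0.0004
grasp_force: 1.9
```

{"name": "arm_command", "arguments": {
  "series": [
    {"dx": 0, "dy": 0, "dz": 0.001, "rx": 0, "ry": 0, "rz": 0, "grip": 0},
    {"dx": 0, "dy": 0, "dz": 0.001, "rx": 0, "ry": 0, "rz": 0, "grip": 0},
    {"dx": 0, "dy": 0, "dz": 0, "rx": 0, "ry": 0, "rz": 0, "grip": 0}
  ]
}}

```text
t: 25.45
eef_pos: [0.5649, -0.0615, 0.0297]
ee_rot: [-0.0, 0.737, 0.676, 0.0]
contact_force: [-2.6, -0.0, 5.6]
gripper_width: 0.0005
grasp_force: 3.4
```

{"name": "arm_command", "arguments": {
  "series": [
    {"dx": 0, "dy": 0, "dz": 0.0007, "rx": 0, "ry": 0, "rz": 0, "grip": 0},
    {"dx": 0, "dy": 0, "dz": 0, "rx": 0, "ry": 0, "rz": 0, "grip": 0}
  ]
}}

```text
t: 25.7
eef_pos: [0.5649, -0.0615, 0.0296]
ee_rot: [-0.0, 0.737, 0.675, 0.0]
contact_force: [-4.5, 2.1, 15.1]
gripper_width: 0.0005
grasp_force: 7.0
```

The board bottomed at the flush height with 15 N, but the tool pulls about 4 N away from the rail. I'll relieve that side load.

{"name": "arm_command", "arguments": {
  "series": [
    {"dx": 0, "dy": -0.0005, "dz": 0, "rx": 0, "ry": 0, "rz": 0, "grip": 0},
    {"dx": 0, "dy": -0.0005, "dz": 0.0002, "rx": 0, "ry": 0, "rz": 0, "grip": 0},
    {"dx": 0, "dy": 0, "dz": 0, "rx": 0, "ry": 0, "rz": 0, "grip": 0},
    {"dx": 0, "dy": 0, "dz": 0, "rx": 0, "ry": 0, "rz": 0, "grip": 0}
  ]
}}

```text
t: 26.2
eef_pos: [0.565, -0.0615, 0.0296]
ee_rot: [0.001, 0.737, 0.675, 0.001]
contact_force: [-2.1, 0.9, 12.6]
gripper_width: 0.0004
grasp_force: 6.2
```

Run:
```python
from h import *
p=arm.camera_params("wrist");f=arm.grab_frame("wrist");g=cv2.cvtColor(f,cv2.COLOR_RGB2HSV)
gr=((g[...,0]>50)&(g[...,0]<90)&(g[...,1]>90)&(g[...,2]>40)).astype(np.uint8);gr[250:]=0
I=cv2.cvtColor(f,cv2.COLOR_RGB2GRAY)
o=np.array([.5698,-.0619]);u=np.array([.9965,-.0837]);v=np.array([.0837,.9965])
for y in(.02,.03,.045,.055):
    x=np.arange(-.06,.06,.0003);P=lambda z:proj(p,np.c_[o+np.outer(x,u)+y*v,np.full(len(x),z)]).astype(np.float32)[None]
    o1=[]
    for z in(.057,.061):
        G=cv2.remap(gr.astype(np.float32),P(z),None,1)[0]>.5;o1.append((round(1000*x[G].min(),1),round(1000*x[G].max(),1)) if G.any() else None)
    W=cv2.remap(I,P(.062),None,1)[0]>150;k=np.where(W[:-1]&~W[1:])[0];print(y,o1,"white->dark",(1000*x[k]).round(1)[:3])
s=arm.sense();print(s["contact_force"],s["eef_pos"],s["t"])
p=arm.camera_params("side");F=arm.grab_frame("side");S=np.load("s3.npy").astype(int)
print("side change px at spacer",np.abs(F.astype(int)-S)[195:204,296:306].max(2).tolist()[:3])
```

```text
0.02 [(np.float64(-44.4), np.float64(38.7)), (np.float64(-43.5), np.float64(37.2))] white->dark [-45.3]
0.03 [(np.float64(-45.0), np.float64(38.7)), (np.float64(-44.1), np.float64(37.8))] white->dark [-45. -33.]
0.045 [(np.float64(-44.4), np.float64(38.4)), (np.float64(-30.9), np.float64(37.2))] white->dark [-45.3 -33.3 -24.6]
0.055 [(np.float64(-45.0), np.float64(38.1)), (np.float64(-44.1), np.float64(37.2))] white->dark [-45.3]
[-1.96884967  1.39678345 12.5622041 ] [ 0.56497073 -0.06147822  0.02961134] 26.25
side change px at spacer [[48, 39, 24, 14, 14, 19, 19, 70, 52, 18], [20, 13, 20, 18, 20, 24, 39, 112, 60, 10], [17, 21, 21, 18, 23, 18, 42, 97, 23, 72]]
```

{"name": "arm_command", "arguments": {
  "series": [
    {"dx": 0, "dy": -0.0004, "dz": 0.0003, "rx": 0, "ry": 0, "rz": 0, "grip": 0},
    {"dx": 0, "dy": 0, "dz": 0, "rx": 0, "ry": 0, "rz": 0, "grip": 0},
    {"dx": 0, "dy": 0, "dz": 0, "rx": 0, "ry": 0, "rz": 0, "grip": 0},
    {"dx": 0, "dy": 0, "dz": 0, "rx": 0, "ry": 0, "rz": 0, "grip": 0}
  ]
}}

```text
t: 26.8
eef_pos: [0.565, -0.0615, 0.0296]
ee_rot: [0.001, 0.737, 0.675, 0.001]
contact_force: [-1.4, 1.0, 15.0]
gripper_width: 0.0004
grasp_force: 7.2
```

Run:
```python
from h import *
p=arm.camera_params("top");f=arm.grab_frame("top");s=arm.sense();print(s["contact_force"],s["eef_pos"])
u=np.array([.9965,-.0837]);v=np.array([.0837,.9965]);c=np.array([.6113,-.0972])
print([proj(p,np.r_[c+b*v,.1])[0].round(1).tolist() for b in(-.018,0,.018)])
x,y=proj(p,np.r_[c,.1])[0].round().astype(int);print(f[y-6:y+7,x-11:x+12].min(2).tolist())
```

```text
[-1.69264192  1.50140339 14.33081469] [ 0.56498844 -0.06149271  0.02960271]
[[311.3, 225.8], [304.6, 225.2], [297.9, 224.7]]
[[48, 46, 46, 47, 44, 44, 41, 41, 41, 39, 44, 46, 40, 33, 33, 37, 49, 63, 57, 55, 48, 34, 28], [52, 51, 50, 49, 48, 45, 46, 44, 43, 42, 40, 42, 38, 35, 39, 57, 83, 109, 100, 95, 84, 63, 34], [54, 53, 53, 51, 50, 50, 48, 47, 46, 45, 43, 43, 42, 39, 47, 65, 93, 123, 115, 117, 111, 85, 47], [57, 54, 55, 54, 54, 51, 49, 51, 50, 49, 45, 46, 45, 42, 43, 48, 60, 76, 80, 96, 102, 83, 46], [59, 58, 56, 56, 54, 55, 54, 54, 51, 50, 50, 49, 47, 47, 46, 43, 41, 43, 46, 53, 61, 51, 36], [57, 60, 59, 57, 57, 57, 55, 56, 53, 54, 53, 51, 50, 49, 48, 46, 46, 44, 43, 41, 42, 38, 38], [62, 60, 60, 58, 58, 57, 56, 57, 56, 55, 54, 53, 53, 52, 50, 50, 48, 49, 46, 44, 44, 44, 44], [61, 61, 61, 61, 60, 60, 59, 58, 58, 57, 57, 54, 55, 53, 55, 51, 51, 52, 49, 49, 49, 46, 45], [63, 63, 61, 62, 62, 61, 61, 61, 60, 60, 58, 57, 56, 56, 56, 55, 54, 52, 53, 52, 51, 51, 48], [65, 65, 64, 63, 63, 62, 62, 61, 60, 59, 60, 60, 60, 59, 57, 56, 55, 53, 54, 53, 52, 51, 51], [66, 67, 64, 65, 64, 64, 62, 62, 61, 62, 60, 61, 60, 60, 59, 58, 56, 58, 56, 55, 54, 54, 53], [67, 66, 66, 67, 66, 66, 63, 65, 64, 64, 62, 62, 60, 60, 60, 59, 58, 58, 58, 58, 57, 55, 53], [70, 67, 68, 67, 68, 66, 66, 64, 65, 64, 64, 63, 63, 61, 62, 63, 61, 61, 60, 58, 58, 58, 55]]
```

```bash
python3 -c "
from station import arm
print(arm.close_job())"
```

```text
the job is handed in; nothing more can be done
None
```

I handed the job in with the board against the long rail, the thin spacer released upright on the deck by the low rail piece, and the board held flush on its seats at about 14 N. I last saw the spacer standing before the final press, because the arm hid it from the cameras after that.

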